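Index the chestpiece loan carousel, load the return and pin it

ROBOT

A 6-joint arm with a two-finger parallel gripper is mounted at the origin on the work surface. World frame = base frame: x ahead of the robot, y to its left, z up, the work surface at z = 0. Lengths are in m, angles in degrees, forces in N, time in s.
With the tool pointing down it reaches from about 0.25 to 0.725 m from the base axis. Payload 9.7 kg.
Tool frame: the origin (TCP) lies at the very end of the fingers, on their centre line; the grasp point (between the pads) lies 19 mm behind it; x points along the fingers, y is the direction in which the jaws open and shut, and the axes are right-handed (so a half turn about x gives the same grasp; the last joint's range is limited). The gripper opens to 85 mm and grips with 20 to 120 N. Pads are 22 mm wide; open, the fingers measure 114 mm over their backs; the gripper's body (76 mm by 85 mm) begins 54 mm behind the grasp point. The pads swing forward as they close: fully open they stand 13 mm farther back than shut.
Start: joints at [-75.287, 4.979, 10.078, 95.1, 0, 90], TCP at [0.14, -0.532, 0.231] pointing down, gripper open.
Joint ranges: [-179.16, 179.16], [-48.56, 103.87], [-65.8, 70.77], [-126.05, 130.52], [-82.76, 87.17], [-180, 180]. Speed limits (degrees/s): [127.2, 127.2, 147.25, 180, 180, 180].

INTERFACE

Orientations are given as [roll, pitch, yaw] about the fixed x, y, z axes, in that order (R = Rz(yaw) Ry(pitch) Rx(roll)).
In Python, from workcell import get_obs, cams, bot gives the robot as it stands.
- The arm moves only by the tool apply_moves, never from a script. Its argument "rows" is a list that holds one entry, the list of rows, each a list of 7 numbers: the shift along the tool's x, y, z in mm, then the turn, a rotation vector about the tool's x, y, z in rad, then the opening, from 0 (shut) to 1 (fully open). A call has 1 to 20 rows; each row is the pose to reach, as a shift and turn from the pose measured when the call began, along the tool's axes at that moment; what a row does not reach only later rows make up. A row lasts 1/10 s, in which the tool goes at most 50 mm and 8.59 degrees, less where a joint would pass 70% of its speed; a pose out of reach is approached as far as the arm can. A call with a gripper value outside its range is refused whole. The fingers move at their own pace and stop on an object; "newtons" is the grip in N (left out, the last holds). Time passes only in rows, so rows that repeat a pose let the fingers close. It gives the time, the measured TCP pose, the force and the opening at its end, in the units of the state.
- get_obs(): the state, without advancing time (a new reading comes with each control period).
- cams.camera(name): name is "side" or "top" or "wrist"; returns a dict with "pixels" (384x512x3 uint8, red, green, blue), "range_z" (384x512 float32, m along the optical axis (not along the pixel's ray), 0 where there is no reading), "fx", "fy", "cx", "cy" (pixels), "D" ([k1, k2, p1, p2, k3] as OpenCV has them; the pictures are not rectified), "eye" and "attitude" of the camera in the world. Camera axes: x right, y up, looking along -z (the intrinsics and any distortion apply to the point x, -y, -z); pixel columns grow to the right and rows downward; lengths in m; the calibration is good to about 2 mm. A picture is of the moment at which its call begins.
- bot.job_done(): hands the job in, once; it reports no verdict.
Trained networks look in a picture, given as the dict that the camera call returned (one of the last four; its "shot" number tells which), for a name from the list of things; names that differ only in an ending like _2 or _b are one class to them, and where a whole thing is asked for, a point or a joint stands for the part that bears it (a point fixed in the world has none). Each returns a list of dicts, best first, with "confidence" (0 to 1); they miss things now and then, are a little off and sometimes report something else, mostly with a low value. They report only what shows in the picture. A call takes as long as a camera call. They do not tell look-alikes from the thing itself.
- cams.find_in(label, picture): "at" ([x, y, z] in m, in world coordinates, good to about 4 mm: the middle of the surface that is visible of it).
The state is a dict: "time": time; "q": joint angles; "qd": joint speeds; "joint_efforts": joint torques, N m; "ee_pos": TCP position; "tcp_rot": TCP orientation; "wrist_force": force on the tool from outside, world axes, zero at the start; "torque": the same for the moment, N m; "opening": finger opening in m.
Only numpy, scipy, OpenCV 4.12 (cv2) and the standard library are available. Lean on these libraries where they do the work, as an engineer would, in place of code of your own. Each camera call takes 0.05 s, during which the arm holds its last target.

TASK

A bright nickel-plated chestpiece has come back and lies on the wooden slide tray. Turn the loan carousel on by one click, clockwise seen from above, so that its empty bay stops at the brass pointer, and set the chestpiece gently down in that bay, bell up, with its stem pointing straight out at the rim. Lock the carousel by pushing the red-headed pin fully home through the bracket and swinging its spring loop down over the pin's end, and leave everything else as it is.

Things in the scene. Friction and masses are not known exactly. Their poses are not given: they have to be found in the camera images.
- carousel: Fixed base of the loan carousel, a six-bay rotary table on the counter. Origin on the counter under the turning axis; z up. Its -x axis points to the brass pointer (tab 50 mm tall, 182 mm out) that marks the loading place. Azimuths below are counter-clockwise from its +x, seen from above (pointer: 180 deg). Hub 50 mm high over the deck, radius 30 mm
- bracket (a point): Lock bracket at azimuth 120 deg, fixed: this point is the middle of its top, 149 mm from the turning axis, 128 mm above the counter. A steel saddle 26 mm wide, from radius 134 to 164 mm, straddling the ears of the rim; a guide bush for the pin sticks out to radius 185 mm
- deck (a joint): turning angle of the deck, rad, growing clockwise seen from above; about 0 at the start (at a click), next click at 1.047 (60 deg). A spring ball on a six-lobed cam pulls the deck into the nearest click: about 0.3 N m to leave one, falling to nothing half-way, then it is drawn on into the next
- post1 (a point): turning post on the deck, black, upright, 16 mm thick, 120 mm from the turning axis, 62 mm high over the deck; point on its axis, 44 mm above the deck. To be gripped from above, fingers either side of it along its path. At azimuth 150 deg at the start; passes inside the lock bracket as the deck turns
- post2 (a point): turning post, the same, at azimuth 270 deg at the start, 210 deg after one click. (A third stands behind, at azimuth 30 deg)
- bay (a point): middle of the deck's empty bay, on the deck's top (70 mm above the counter), 85 mm from the turning axis; x axis straight out to the rim, z up. At azimuth 240 deg at the start, 180 deg (pointer) after one click. Ribs 10 mm high part the bays; rim 20 mm high, radius 146 to 152 mm, with an upright ear (30 mm wide, 48 mm high, 16 mm cross hole) at each bay's middle
- chestpiece_c (a point): returned chestpiece, bright nickel, lying bell up: disc 46 mm wide, 9 mm thick below; bell 34 mm wide, 23 to 36 mm above the underside; stem 10 mm thick, level along its +x to 55 mm from the axis, 13.5 mm up. 0.13 kg. Point on the disc's axis, 18 mm above the underside; z up. Grip the bell from above, fingers either side of the stem, fingertips 11 mm or more above the underside
- stem_end (a point): tip of that stem, 55 mm from the axis
- lockpin (a joint): how far the lock pin is pushed in, m: 0 drawn, 0.042 fully home. The captive pin slides level, straight towards the turning axis along azimuth 120 deg, 104 mm above the counter, with about 5 N of friction; it enters only when an ear's hole is in line (deck at a click)
- pin_head (a point): middle of the outer flat face of the pin's red round head (26 mm across, 14 mm thick), 241 mm from the turning axis when fully drawn, 199 mm when home; push it there towards the turning axis
- loop (a joint): angle of the pin's spring loop, rad: 0 open (leaning inwards, 55 deg above the pin), 0.96 shut, lying level round the bracket with its end bar just beyond the pin's tip. An over-centre spring (about 0.06 N m) holds it at either end and takes it on by itself once past 0.48
- loop_bar (a point): middle of the loop's end bar: steel wire 4.4 mm thick, 42 mm long, level and across the pin. It swings about an axis parallel to itself through the middle of the head (7 mm inside pin_head, at the pin's height), 80 mm away: to shut, push it inwards from its outer side, then down; pressing straight down on it while open only shoves the pin back
- stored0_c (a point): stored chestpiece, dark, same shape as the returned one, loose in its bay with the stem outwards; point on its axis 18 mm above the deck
- stored1_c (a point): stored chestpiece, as above
- stored2_c (a point): stored chestpiece, as above; it comes to stand in the bay next after the bracket
- stored3_c (a point): stored chestpiece, as above; at the pointer at the start, at the bracket after one click
- stored4_c (a point): stored chestpiece, as above
- tray: wooden slide tray, fixed, floor 12 mm above the counter, 230 mm along x, reaching 130 mm to -y from its origin; rim 6 mm above the floor. Origin on the counter, amid the open part
- dish: white ceramic ear tip dish on the tray, 68 mm across, 26 mm high; origin under its centre
- paperweight: dark cast-iron paperweight on the tray, 60 mm across, 54 mm high; origin under its centre
- pillbottle: green glass pill bottle on the tray, 52 mm across, 80 mm high; origin under its centre
- jar: glass jar on the counter, 72 mm across, 115 mm high; origin under its centre
- cardbox: cardboard box of loan cards, 100 x 140 x 96 mm high; origin under its centre
- stapler: stapler, 130 mm long, 40 mm high; origin under its centre
Not all that is in view belongs to the job. What is shaped like the part that bears chestpiece_c but orange or pink is not meant.

How it is judged:
By the outcome, as a careful person would: the job done as asked, in the order asked, and still so for the second after the job is handed in, with the robot touching nothing.
It also fails if it takes over 70 s, if anything falls off the work surface, if the arm or the gripper's body presses on something with over 40 N, if the wrist force passes 120 N, or if a joint passes its speed limit or range.

## Working session

There is one attempt and no reset: what is moved stays moved. The work goes in short steps, Python scripts to look and compute and a tool call to move; the robot and the scene stay as the last step left them, time stands still between calls to the robot, and variables do not carry over. Pictures are saved under pics/ and viewed, and the job is handed in when it is done.

Besides the shell and the picture viewer there is one more tool, called after "Emit:" as a command line: name --argument value ..., lists and objects as JSON in quotes. apply_moves: Moves the arm, as the interface text tells. Its arguments: {"type":"object","properties":{"rows":{"type":"array"},"newtons":{"type":"number"}},"required":["rows"]}

```bash
mkdir -p pics; ls; cat > h.py <<'E'
import numpy as np, cv2, json
from workcell import get_obs, cams, bot
from scipy.spatial.transform import Rotation as R
def att(c):
    a=np.array(c["attitude"],float)
    if a.shape==(3,3): return a
    if a.size==4: return R.from_quat(a).as_matrix()
    return R.from_euler('xyz',a,degrees=True).as_matrix()
def cloud(c):
    K=np.array([[c["fx"],0,c["cx"]],[0,c["fy"],c["cy"]],[0,0,1]])
    h,w=c["range_z"].shape
    u,v=np.meshgrid(np.arange(w),np.arange(h))
    p=cv2.undistortPoints(np.stack([u,v],-1).reshape(-1,1,2).astype(float),K,np.array(c["D"],float)).reshape(h,w,2)
    z=c["range_z"]
    P=np.stack([p[...,0]*z,-p[...,1]*z,-z],-1)
    W=P@att(c).T+np.array(c["eye"])
    W[z<=0]=np.nan
    return W
def proj(c,pts):
    K=np.array([[c["fx"],0,c["cx"]],[0,c["fy"],c["cy"]],[0,0,1]])
    p=(np.atleast_2d(pts)-np.array(c["eye"]))@att(c)
    p=p*[1,-1,-1]
    return cv2.projectPoints(p,np.zeros(3),np.zeros(3),K,np.array(c["D"],float))[0].reshape(-1,2)
def save(c,n,crop=None,s=1.5):
    im=c["pixels"][...,::-1].copy()
    if crop: im=im[crop[1]:crop[3],crop[0]:crop[2]]
    cv2.imwrite("pics/"+n,cv2.resize(im,None,fx=s,fy=s,interpolation=cv2.INTER_CUBIC))
E
python3 - <<'E'
from h import *
print(get_obs())
for n in ["side","top","wrist"]:
    c=cams.camera(n); save(c,n+"0.png")
    print(n,{k:c[k] for k in c if k not in("pixels","range_z")})
    for l in ["carousel","bracket","post1","bay","chestpiece_c","stem_end","pin_head","loop_bar","tray","dish","paperweight","pillbottle","jar","cardbox","stapler","stored0_c"]:
        try:
            r=cams.find_in(l,c); print(l,[(np.round(x["at"],3).tolist(),round(x["confidence"],2)) for x in r][:7])
        except Exception as e: print(l,e)
E
```

```text
pics
{'time': 0.0, 'q': array([-7.52853457e+01,  5.01137489e+00,  1.00348986e+01,  9.50978881e+01,
        5.73990111e-04,  8.99990501e+01]), 'qd': array([-0.09470076, -0.02895854, -0.14515534, -0.08891368,  0.07410981,
       -0.08567433]), 'joint_efforts': array([ 1.64345864e-03, -5.20386279e+01,  4.64802110e+01,  1.65098748e-02,
        1.05043343e-04,  5.84323288e-06]), 'ee_pos': array([ 0.13965137, -0.53175398,  0.2305844 ]), 'tcp_rot': array([-90.443185  ,  89.92563341, 104.27241884]), 'wrist_force': array([-0.3749602 ,  0.02020676,  0.07174512]), 'torque': array([0.00425633, 0.01817825, 0.01908545]), 'opening': 0.08541241132585017}
side {'fx': 357.2139576420902, 'fy': 357.2139576420902, 'cx': 257.15242761327846, 'cy': 182.2166096947688, 'D': array([-0.11278484,  0.        ,  0.        ,  0.        ,  0.        ]), 'eye': array([0.00548507, 0.53723164, 0.77274958]), 'attitude': array([  49.14551837,   -0.63737246, -134.61832789]), 'shot': 1}
carousel [([0.56, -0.07, 0.065], 0.82)]
bracket [([0.562, -0.079, 0.068], 0.83), ([0.546, 0.387, 0.029], 0.45)]
post1 [([0.585, -0.089, 0.
[... 1936 characters left out ...]
0.67)]
jar [([0.399, -0.352, 0.117], 0.78)]
cardbox [([0.557, -0.433, 0.072], 0.64)]
stapler [([0.371, -0.122, 0.034], 0.77), ([0.59, -0.104, 0.076], 0.2)]
stored0_c [([0.683, -0.09, 0.09], 0.64)]
wrist {'fx': 314.6244997657359, 'fy': 314.6244997657359, 'cx': 257.52402452581896, 'cy': 190.68988542881914, 'D': array([-0.06113209,  0.        ,  0.        ,  0.        ,  0.        ]), 'eye': array([ 0.20411027, -0.51547175,  0.37430747]), 'attitude': array([-1.53022663e+01,  1.43369918e-02, -7.53338903e+01]), 'shot': 3}
carousel []
bracket []
post1 []
bay []
chestpiece_c []
stem_end []
pin_head []
loop_bar []
tray []
dish []
paperweight []
pillbottle []
jar []
cardbox []
stapler []
stored0_c []
```

View pics/side0.png

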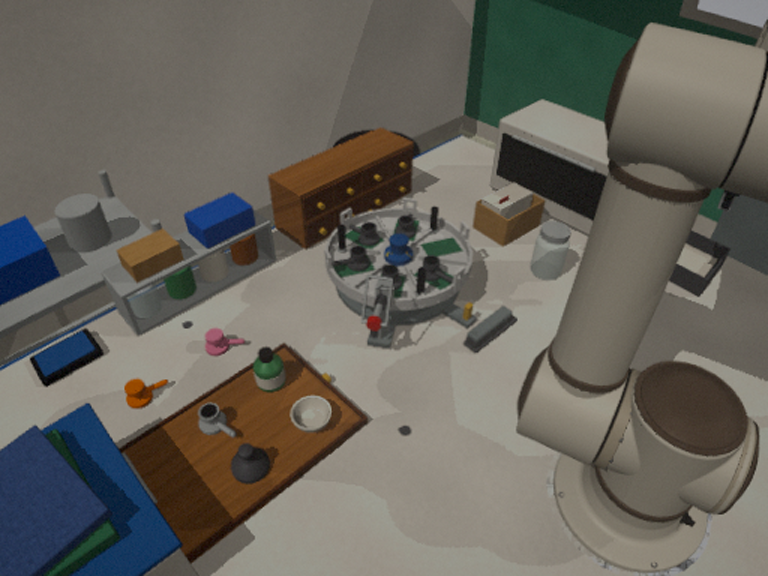

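View pics/top0.png

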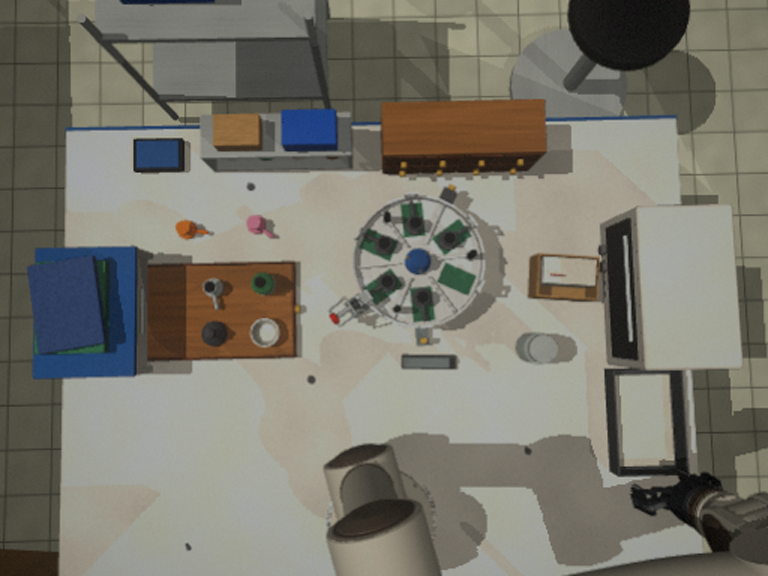

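```bash
python3 - <<'E'
from h import *
c=cams.camera("top"); W=cloud(c); np.save("topW.npy",W)
save(c,"top_car.png",(205,110,350,250),5)
save(c,"top_tray.png",(90,165,220,250),6)
s=cams.camera("side"); Ws=cloud(s); np.save("sideW.npy",Ws)
save(s,"side_car.png",(200,115,360,245),5)
save(s,"side_tray.png",(80,215,250,340),4.5)
for nm,W in(("top",W),("side",Ws)):
  X,Y,Z=W[...,0],W[...,1],W[...,2]
  near=np.hypot(X-.595,Y+.102)<.26
  # hub
  m=near&(np.hypot(X-.595,Y+.102)<.045)&(Z>.112)&(Z<.128)
  print(nm,"hub",m.sum(),np.nanmedian(W[m],0),W[m].min(0),W[m].max(0))
  def fit(m,r0=None):
    p=W[m][:,:2]; A=np.c_[2*p,np.ones(len(p))]; s=np.linalg.lstsq(A,(p**2).sum(1),rcond=None)[0]
    return s[:2],np.sqrt(s[2]+s[0]**2+s[1]**2),len(p)
  r=np.hypot(X-.595,Y+.102)
  m=(r>.14)&(r<.158)&(Z>.084)&(Z<.095); print("rim",fit(m))
  m=near&(Z>.132)&(Z<.2)
  n,l,st,ce=cv2.connectedComponentsWithStats(m.astype(np.uint8))
  print("high near bits")
  for i in range(1,n):
    q=W[l==i]; print(st[i][:5],np.round(np.median(q,0),4),q[:,2].max().round(4))
E
```

```text
top hub 117 [ 0.59941778 -0.09569429  0.11742454] [ 0.57989978 -0.11644322  0.11229293] [ 0.61687699 -0.07565462  0.12620395]
rim (array([ 0.59854559, -0.09654324]), np.float64(0.1486781754134367), 438)
high near bits
[255  94  64  12 586] [ 0.8321 -0.1101  0.1485] 0.1572
[256 142   3   3   6] [ 0.6968 -0.0246  0.1336] 0.1362
[314 166   5   3   7] [ 0.6117 -0.2169  0.1331] 0.1344
[317 169   1   1   1] [ 0.6049 -0.2198  0.133 ] 0.133
[223 197  14  18  40] [0.4961 0.0619 0.1676] 0.1757
[246 197   1   1   1] [0.5179 0.0154 0.1324] 0.1324
[264 203   1   1   1] [ 0.497  -0.043   0.1326] 0.1326
[262 204   5   4   9] [ 0.4902 -0.0427  0.1334] 0.1358
side hub 92 [ 0.59564749 -0.09179901  0.11648208] [ 0.57918692 -0.11583125  0.11205649] [ 0.61701285 -0.07523529  0.11951836]
rim (array([ 0.5968773 , -0.09538787]), np.float64(0.14845963150275054), 463)
high near bits
[197 109  52  26 483] [ 0.8267 -0.1075  0.1472] 0.1535
[245 109   1   1   1] [ 0.8212 -0.2175  0.1511] 0.1511
[291 138   1   2   2] [ 0.6051 -0.2171  0.1322] 0.1322
[226 150   3   2   4] [ 0.6971 -0.0259  0.1333] 0.1338
[280 179   2   3   4] [ 0.4892 -0.0407  0.1328] 0.1335
[243 183  20  21  89] [0.4975 0.063  0.1603] 0.1726
```

```bash
ls pics
```

```text
side0.png
side_car.png
side_tray.png
top0.png
top_car.png
top_tray.png
wrist0.png
```

View pics/top_car.png

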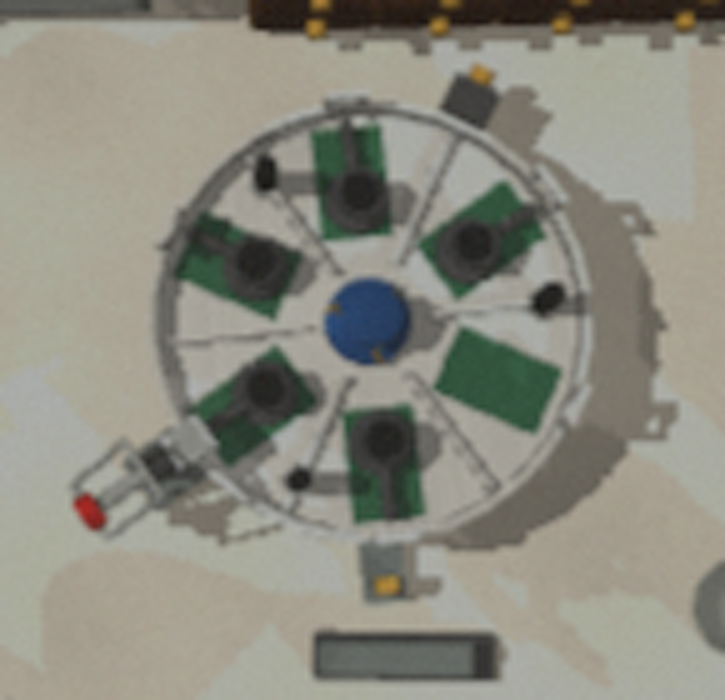

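View pics/side_car.png

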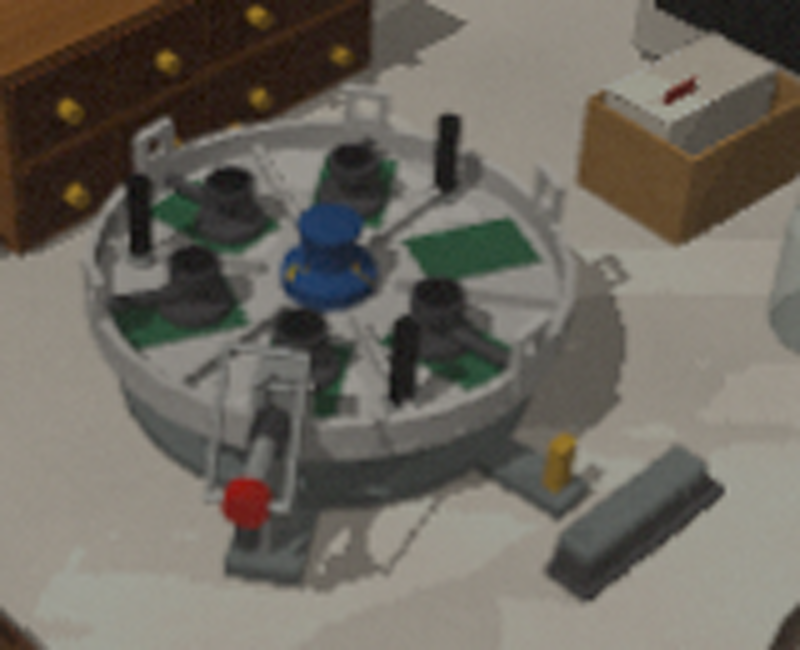

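View pics/side_tray.png

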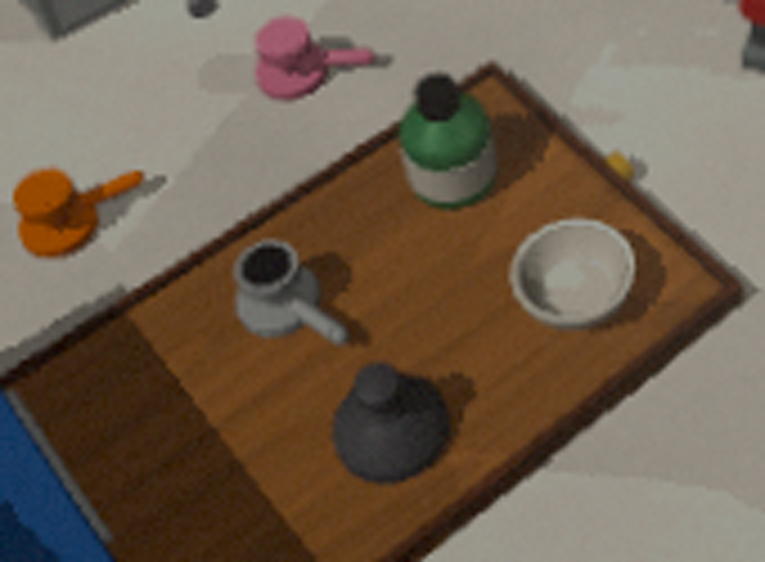

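View pics/top_tray.png

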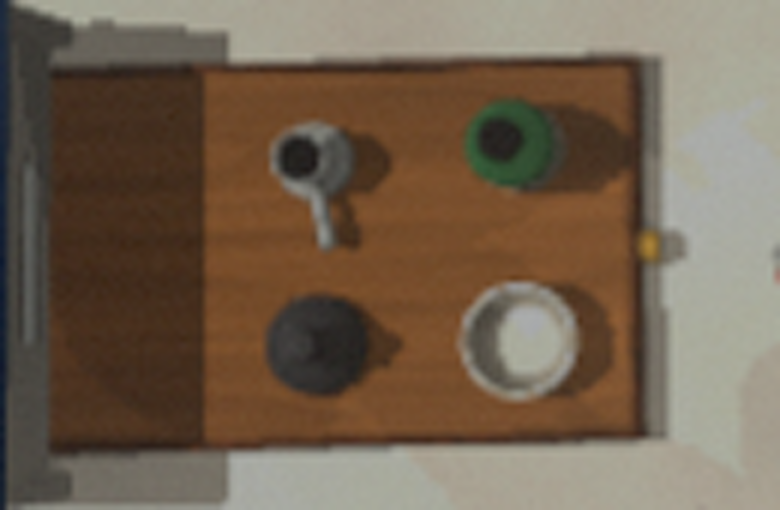

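```bash
cat >> h.py <<'E'
def pose():
    o=get_obs(); return np.array(o["ee_pos"]),R.from_euler('xyz',o["tcp_rot"],degrees=True),o
def down(ydir_deg):
    "tool x down, y axis at world angle"
    a=np.radians(ydir_deg); x=np.array([0,0,-1.]); y=np.array([np.cos(a),np.sin(a),0]); z=np.cross(x,y)
    return R.from_matrix(np.c_[x,y,z])
def rel(p,Rt):
    P,R0,o=pose()
    d=R0.inv().apply(np.array(p)-P)*1000; r=(R0.inv()*Rt).as_rotvec()
    return np.r_[d.round(1),r.round(4)]
E
python3 - <<'E'
from h import *
P,R0,o=pose(); print(R0.as_matrix().round(3)); 
c=cams.camera("wrist"); print("cam in tool",R0.inv().apply(c["eye"]-P), (R0.inv()*R.from_matrix(att(c))).as_matrix().round(3))
W=np.load("topW.npy"); Ws=np.load("sideW.npy")
t=cams.camera("top");s=cams.camera("side")
C=np.array([.598,-.0955])
for cc,W in((t,W),(s,Ws)):
  hsv=cv2.cvtColor(cc["pixels"],cv2.COLOR_RGB2HSV)
  r=np.hypot(W[...,0]-C[0],W[...,1]-C[1])
  m=(hsv[...,0]>12)&(hsv[...,0]<32)&(hsv[...,1]>130)&(r>.16)&(r<.21)&(W[...,2]<.07)
  n,l,st,_=cv2.connectedComponentsWithStats(m.astype(np.uint8))
  for i in range(1,n):
    q=W[l==i]; mm=q.mean(0); d=mm[:2]-C; print("brass",st[i][4],mm.round(4),np.hypot(*d).round(4),np.degrees(np.arctan2(d[1],d[0])).round(2))
  m=((hsv[...,0]<8)|(hsv[...,0]>172))&(hsv[...,1]>150)&(r>.18)&(r<.27)
  q=W[m]; mm=np.median(q,0); d=mm[:2]-C; print("red",m.sum(),mm.round(4),np.hypot(*d).round(4),np.degrees(np.arctan2(d[1],d[0])).round(2),q.min(0),q.max(0))
  m=(hsv[...,0]>60)&(hsv[...,0]<85)&(hsv[...,1]>110)&(r<.14)&(W[...,2]>.06)
  n,l,st,_=cv2.connectedComponentsWithStats(m.astype(np.uint8))
  for i in range(1,n):
    if st[i][4]<60: continue
    q=W[l==i]; mm=q.mean(0); d=mm[:2]-C; print("green",st[i][4],mm.round(4),np.hypot(*d).round(4),np.degrees(np.arctan2(d[1],d[0])).round(2))
# posts fit
P3=np.array([[.6968,-.0246],[.6117,-.2169],[.4902,-.0425],[.6971,-.0259],[.6051,-.2171],[.4892,-.0407]])
az=np.radians([30,270,150]*2)
from scipy.optimize import least_squares
f=lambda v:(P3-np.c_[v[0]+.12*np.cos(az+v[2]),v[1]+.12*np.sin(az+v[2])]).ravel()
so=least_squares(f,[.598,-.0955,.09]); print(so.x,np.degrees(so.x[2]),so.fun.round(4))
E
```

```text
[[ 0.     0.254 -0.967]
 [ 0.    -0.967 -0.254]
 [-1.    -0.    -0.   ]]
cam in tool [-0.14301529  0.00041238 -0.06653475] [[ 0.     0.264 -0.965]
 [ 1.     0.001  0.   ]
 [ 0.001 -0.965 -0.264]]
brass 9 [ 0.7715 -0.1822  0.0581] 0.1939 -26.54
brass 14 [ 0.4164 -0.1073  0.0452] 0.182 -176.28
red 21 [0.471  0.0928 0.1157] 0.2271 123.99 [0.46426584 0.08590483 0.10661809] [0.48090245 0.10255924 0.11865218]
brass 45 [ 0.4161 -0.103   0.037 ] 0.1821 -177.64
red 87 [0.4715 0.0974 0.1104] 0.2307 123.25 [ 0.45957343 -0.23757136  0.02203145] [0.82648624 0.10614661 0.13935924]
[ 0.59835    -0.09461667  0.08034944] 4.603683959932242 [-0.0003  0.0019  0.0037 -0.0027  0.0003  0.0007 -0.      0.0006 -0.0029
 -0.0029 -0.0007  0.0025]
```

```bash
python3 - <<'E'
from h import *
print(rel([.55,-.16,.38],down(4)))
E
```

```text
[-148.7    -255.5    -491.3      -1.3838    0.        0.    ]
```

Emit:
apply_moves --rows '[[[-75,-125,-245,-0.69,0,0,1],[-149,-255,-491,-1.384,0,0,1],[-149,-255,-491,-1.384,0,0,1],[-149,-255,-491,-1.384,0,0,1],[-149,-255,-491,-1.384,0,0,1],[-149,-255,-491,-1.384,0,0,1],[-149,-255,-491,-1.384,0,0,1],[-149,-255,-491,-1.384,0,0,1],[-149,-255,-491,-1.384,0,0,1],[-149,-255,-491,-1.384,0,0,1],[-149,-255,-491,-1.384,0,0,1],[-149,-255,-491,-1.384,0,0,1],[-149,-255,-491,-1.384,0,0,1],[-149,-255,-491,-1.384,0,0,1]]]'

```text
time: 4.2
ee_pos: [0.5501, -0.1604, 0.3799]
tcp_rot: [-91.3, 90.0, -177.2]
wrist_force: [0.1, -0.3, -0.2]
opening: 0.0854
```

```bash
python3 - <<'E'
from h import *
P,R0,o=pose(); print(P,o["q"].round(1),o["time"])
c=cams.camera("wrist"); save(c,"w1.png"); np.save("w1W.npy",cloud(c))
import pickle; pickle.dump(c,open("w1.pkl","wb"))
E
```

```text
[ 0.55008632 -0.16039661  0.37988381] [-16.3  15.8  39.9 114.2  -0.   69.7] 4.2
```

View pics/w1.png

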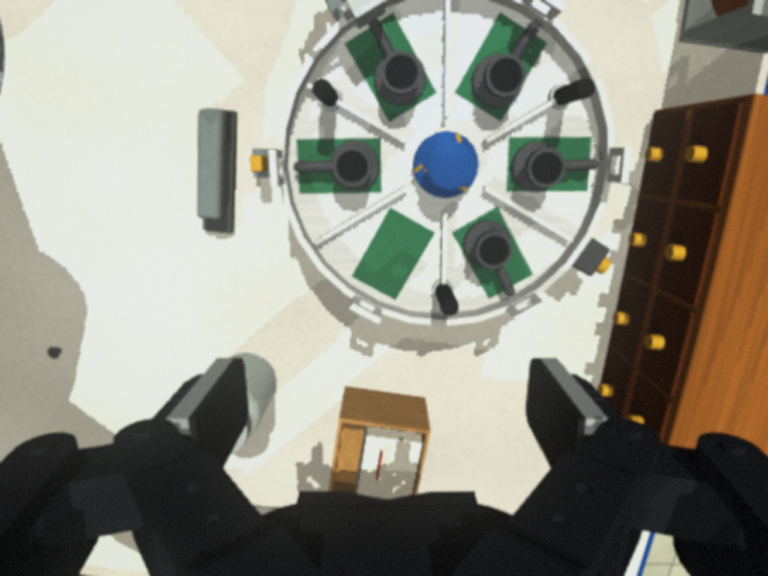

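```bash
cat > fit.py <<'E'
from h import *
from scipy.optimize import least_squares
def fitcar(c,C=np.array([.598,-.0955]),phi=4.,deck=0.):
  W=cloud(c); X,Y,Z=W[...,0],W[...,1],W[...,2]; r=np.hypot(X-C[0],Y-C[1])
  m=(r>.14)&(r<.158)&(Z>.085)&(Z<.094)
  p=W[m][:,:2]; A=np.c_[2*p,np.ones(len(p))]; s=np.linalg.lstsq(A,(p**2).sum(1),rcond=None)[0]
  print("rim",s[:2].round(4),np.sqrt(s[2]+s[:2]@s[:2]).round(4),m.sum(),"z",np.median(W[m][:,2]).round(4))
  hsv=cv2.cvtColor(c["pixels"],cv2.COLOR_RGB2HSV); V=hsv[...,2]
  out={}
  for az in (30,150,270):
    a=np.radians(az+phi-deck); q0=C+.12*np.array([np.cos(a),np.sin(a)])
    m=(np.hypot(X-q0[0],Y-q0[1])<.02)&(Z>.127)
    if m.sum()<3: print(az,"none");continue
    q=W[m]; mm=(q.min(0)+q.max(0))/2
    d=mm[:2]-s[:2]; print("post",az,m.sum(),mm.round(4),"med",np.median(q,0).round(4),"r",np.hypot(*d).round(4),"phi",((np.degrees(np.arctan2(d[1],d[0]))-az+deck+180)%360-180).round(2))
  m=(hsv[...,0]>12)&(hsv[...,0]<32)&(hsv[...,1]>130)&(r>.165)&(r<.205)&(Z<.07)&(X<C[0])
  if m.sum(): 
    mm=W[m].mean(0); d=mm[:2]-s[:2]; print("pointer",m.sum(),mm.round(4),np.hypot(*d).round(4),np.degrees(np.arctan2(d[1],d[0])).round(2)-180)
  m=(hsv[...,0]>45)&(hsv[...,0]<85)&(hsv[...,1]>90)&(r<.14)&(Z>.06)&(Z<.085)
  n,l,st,_=cv2.connectedComponentsWithStats(m.astype(np.uint8))
  for i in range(1,n):
    if st[i][4]<300: continue
    q=W[l==i]; mm=q.mean(0); d=mm[:2]-s[:2]; print("green",st[i][4],mm.round(4),np.hypot(*d).round(4),np.degrees(np.arctan2(d[1],d[0])).round(2))
  return W
E
python3 - <<'E'
from fit import *
import pickle
c=pickle.load(open("w1.pkl","rb")); fitcar(c)
E
```

```text
rim [ 0.5986 -0.0963] 0.1474 2907 z 0.0901
post 30 160 [ 0.6965 -0.0286  0.1308] med [ 0.696  -0.0288  0.1321] r 0.1191 phi 4.68
post 150 149 [ 0.4903 -0.045   0.1308] med [ 0.4907 -0.0455  0.1323] r 0.1198 phi 4.62
post 270 117 [ 0.6084 -0.215   0.1304] med [ 0.6082 -0.2144  0.1319] r 0.1191 phi 4.71
pointer 86 [ 0.4192 -0.1073  0.0493] 0.1797 -356.51
green 629 [0.631  0.0053 0.0711] 0.1067 72.32
green 578 [ 0.5317 -0.0174  0.0711] 0.1035 130.31
green 1592 [ 0.5572 -0.184   0.071 ] 0.097 -115.3
```

```bash
python3 - <<'E'
from h import *
print(rel([.6083,-.2155,.20],down(4.65)),rel([.6083,-.2155,.10],down(4.65)))
E
```

```text
[ 1.801e+02  5.490e+01  5.850e+01 -1.110e-02  1.000e-04  4.000e-04] [ 2.801e+02  5.490e+01  5.850e+01 -1.110e-02  1.000e-04  4.000e-04]
```

Emit:
apply_moves --rows '[[[45,28,29,-0.011,0,0,1],[90,55,58.5,-0.011,0,0,1],[135,55,58.5,-0.011,0,0,1],[180,55,58.5,-0.011,0,0,1],[205,55,58.5,-0.011,0,0,1],[230,55,58.5,-0.011,0,0,1],[250,55,58.5,-0.011,0,0,1],[265,55,58.5,-0.011,0,0,1],[275,55,58.5,-0.011,0,0,1],[280,55,58.5,-0.011,0,0,1],[280,55,58.5,-0.011,0,0,1]]]'

```text
time: 5.35
ee_pos: [0.6082, -0.2157, 0.1001]
tcp_rot: [-79.3, 90.0, -164.6]
wrist_force: [-0.9, 0.5, -0.1]
opening: 0.0852
```

```bash
python3 - <<'E'
from h import *
P,R0,o=pose(); print(P,o["q"].round(1),o["time"],o["wrist_force"])
c=cams.camera("wrist"); save(c,"w2.png")
E
```

```text
[ 0.60821264 -0.21568829  0.10008218] [-19.5  17.5  10.1  82.6  -0.   65.9] 5.35 [-0.91935601  0.49667111 -0.07957647]
```

View pics/w2.png

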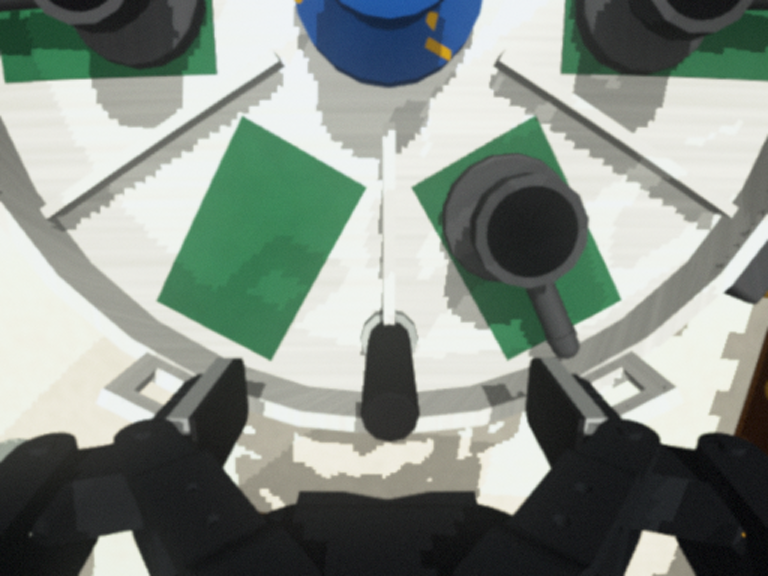

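Emit:
apply_moves --rows '[[[0,0,0,0,0,0,0],[0,0,0,0,0,0,0],[0,0,0,0,0,0,0],[0,0,0,0,0,0,0],[0,0,0,0,0,0,0],[0,0,0,0,0,0,0],[0,0,0,0,0,0,0],[0,0,0,0,0,0,0]]]' --newtons 30

```text
time: 6.2
ee_pos: [0.6081, -0.2157, 0.1009]
tcp_rot: [-46.0, 90.0, -131.3]
wrist_force: [-5.0, -0.8, 4.4]
opening: 0.0153
```

```bash
python3 - <<'E'
from h import *
P,R0,o=pose(); print(P,o["opening"],o["time"],o["wrist_force"])
C=np.array([.5985,-.0960]); d=P[:2]-C; r=np.hypot(*d); a0=np.degrees(np.arctan2(d[1],d[0])); print(r,a0)
for k in range(1,41):
    th=60.5*(0.5-0.5*np.cos(np.pi*k/40)) if 0 else 60.0*min(k,39.9)/40
    u=k/40; th=60*(u*u*(3-2*u))
    a=np.radians(a0-th); p=np.r_[C+r*np.array([np.cos(a),np.sin(a)]),P[2]]
    Rt=R.from_rotvec([0,0,-np.radians(th)])*R0
    v=rel(p,Rt); print([round(v[0]),round(v[1],1),round(v[2],1),round(v[3],3)])
E
```

```text
[ 0.6081427  -0.21568177  0.10086915] 0.015285244383646339 6.2 [-5.02779595 -0.79482229  4.36809472]
0.12006959229916664 -85.39365818125627
[0, np.float64(-0.2), np.float64(-0.0), np.float64(0.002)]
[0, np.float64(-0.9), np.float64(-0.0), np.float64(0.008)]
[0, np.float64(-2.0), np.float64(-0.0), np.float64(0.017)]
[0, np.float64(-3.5), np.float64(-0.1), np.float64(0.029)]
[0, np.float64(-5.4), np.float64(-0.1), np.float64(0.045)]
[0, np.float64(-7.6), np.float64(-0.2), np.float64(0.064)]
[0, np.float64(-10.2), np.float64(-0.4), np.float64(0.085)]
[0, np.float64(-13.1), np.float64(-0.7), np.float64(0.109)]
[0, np.float64(-16.2), np.float64(-1.1), np.float64(0.135)]
[0, np.float64(-19.6), np.float64(-1.6), np.float64(0.164)]
[0, np.float64(-23.2), np.float64(-2.3), np.float64(0.194)]
[0, np.float64(-26.9), np.float64(-3.1), np.float64(0.226)]
[0, np.float64(-30.9), np.float64(-4.0), np.float64(0.26)]
[0, np.float64(-34.9), np.float64(-5.2), np.float64(0.295)]
[0, np.float64(-39.1), np.float64(-6.5), np.float64(0.331)]
[0, np.float64(-43.3), np.float64(-8.1), np.float64(0.369)]
[0, np.
[... 758 characters left out ...]
41.1), np.float64(0.853)]
[0, np.float64(-92.8), np.float64(-43.9), np.float64(0.884)]
[0, np.float64(-94.9), np.float64(-46.6), np.float64(0.912)]
[0, np.float64(-96.8), np.float64(-49.1), np.float64(0.938)]
[0, np.float64(-98.5), np.float64(-51.5), np.float64(0.962)]
[0, np.float64(-99.9), np.float64(-53.6), np.float64(0.984)]
[0, np.float64(-101.2), np.float64(-55.4), np.float64(1.002)]
[0, np.float64(-102.2), np.float64(-57.0), np.float64(1.018)]
[0, np.float64(-102.9), np.float64(-58.3), np.float64(1.03)]
[0, np.float64(-103.5), np.float64(-59.3), np.float64(1.04)]
[0, np.float64(-103.8), np.float64(-59.9), np.float64(1.045)]
[0, np.float64(-104.0), np.float64(-60.1), np.float64(1.047)]
```

Emit:
apply_moves --rows '[[[0,-0.9,0,0.008,0,0,0],[0,-3.5,-0.1,0.029,0,0,0],[0,-7.6,-0.2,0.064,0,0,0],[0,-13.1,-0.7,0.109,0,0,0],[0,-19.6,-1.6,0.164,0,0,0],[0,-26.9,-3.1,0.226,0,0,0],[0,-34.9,-5.2,0.295,0,0,0],[0,-43.3,-8.1,0.369,0,0,0],[0,-51.7,-11.7,0.445,0,0,0],[0,-60.0,-16.1,0.524,0,0,0],[0,-68.0,-21.1,0.602,0,0,0],[0,-75.4,-26.6,0.679,0,0,0],[0,-82.0,-32.4,0.752,0,0,0],[0,-87.9,-38.3,0.821,0,0,0],[0,-92.8,-43.9,0.884,0,0,0],[0,-96.8,-49.1,0.938,0,0,0],[0,-99.9,-53.6,0.984,0,0,0],[0,-102.2,-57.0,1.018,0,0,0],[0,-103.5,-59.3,1.04,0,0,0],[0,-104.0,-60.1,1.047,0,0,0]]]'

```text
time: 8.2
ee_pos: [0.5001, -0.164, 0.1009]
tcp_rot: [133.7, 89.9, -11.7]
wrist_force: [6.2, -0.9, -2.6]
opening: 0.015
```

```bash
python3 - <<'E'
from h import *
P,R0,o=pose(); print(P,o["opening"],o["time"],o["wrist_force"],o["q"].round(1))
C=np.array([.5985,-.0960]); d=P[:2]-C; r=np.hypot(*d); a0=np.degrees(np.arctan2(d[1],d[0])); print(r,a0)
c=cams.camera("wrist"); save(c,"w3.png")
E
```

```text
[ 0.50005516 -0.16396826  0.1008849 ] 0.015028485591574858 8.2 [ 6.20056231 -0.91237805 -2.62070799] [-18.2   1.1  -8.4  80.5   0.  127.2]
0.11962889165348309 -145.37803418057695
```

View pics/w3.png

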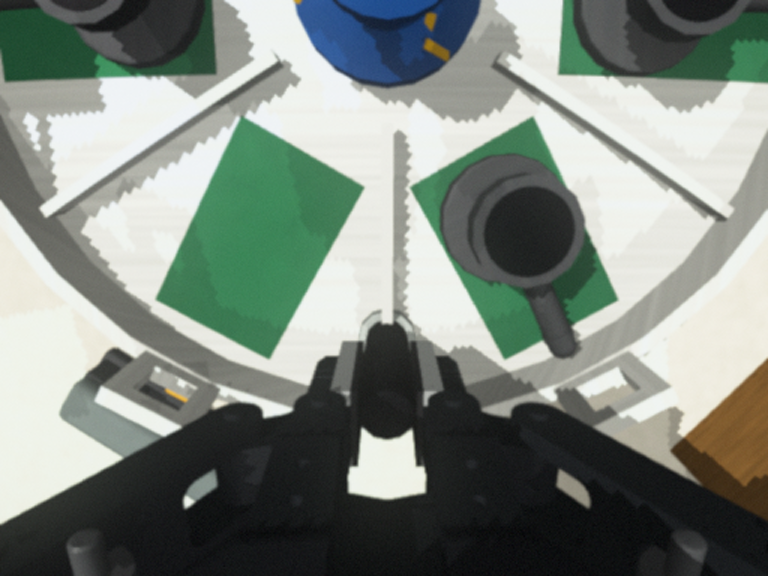

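Emit:
apply_moves --rows '[[[0,0,0,0,0,0,0.5],[0,0,0,0,0,0,0.5],[0,0,0,0,0,0,0.6],[0,0,0,0,0,0,0.6],[-10,0,0,0,0,0,0.6],[-40,0,0,0,0,0,0.6],[-85,0,0,0,0,0,0.6],[-130,0,0,0,0,0,0.6],[-180,0,0,0,0,0,1],[-230,0,0,0,0,0,1],[-230,0,0,0,0,0,1]]]'

```text
time: 9.35
ee_pos: [0.5007, -0.1642, 0.3391]
tcp_rot: [128.0, 89.3, -17.4]
wrist_force: [0.8, -0.8, 0.3]
opening: 0.0854
```

```bash
python3 - <<'E'
from fit import *
P,R0,o=pose(); print(P,o["opening"],o["time"],o["wrist_force"],o["q"].round(1))
c=cams.camera("wrist"); save(c,"w4.png"); fitcar(c,deck=60)
t=cams.camera("top"); W=fitcar(t,deck=60)
# chestpiece
for cc in (t,cams.camera("side")):
  W=cloud(cc)
  m=(np.hypot(W[...,0]-.55,W[...,1]-.385)<.07)&(W[...,2]>.016)
  q=W[m]; print(len(q))
  b=q[q[:,2]>.04]; print("bell",len(b),((b.min(0)+b.max(0))/2).round(4),np.median(b,0).round(4),b.min(0).round(4),b.max(0).round(4))
  s=q[(q[:,2]>.02)&(q[:,2]<.035)&(q[:,0]<.53)]; print("stem",len(s),np.median(s,0).round(4)); print(s[np.argsort(s[:,0])[:4]].round(4))
E
```

```text
[ 0.50069706 -0.16419144  0.33910265] 0.0854130158001054 9.35 [ 0.82323656 -0.80732303  0.31668549] [-18.2   5.2  22.6 106.8   0.  127.2]
rim [ 0.5988 -0.0963] 0.1475 2681 z 0.0901
post 30 47 [ 0.7023 -0.1505  0.1304] med [ 0.7004 -0.1512  0.1313] r 0.1168 phi 2.35
post 150 29 [0.5852 0.0196 0.13  ] med [0.5846 0.0183 0.1302] r 0.1167 phi 6.7
post 270 6716 [ 0.5049 -0.1572  0.2826] med [ 0.5082 -0.1578  0.4226] r 0.1119 phi 2.96
pointer 88 [ 0.4188 -0.1077  0.0498] 0.1804 -356.37
green 334 [0.5446 0.0116 0.0712] 0.1207 116.68
green 595 [ 0.6642 -0.171   0.0711] 0.0993 -48.83
green 425 [ 0.5203 -0.0074  0.0712] 0.1186 131.45
green 358 [ 0.6548 -0.204   0.071 ] 0.1215 -62.53
green 2123 [ 0.5019 -0.1036  0.0711] 0.0972 -175.67
rim [ 0.599  -0.0956] 0.1487 315 z 0.0894
post 30 17 [ 0.7071 -0.1477  0.1313] med [ 0.7064 -0.1475  0.1314] r 0.12 phi 4.26
post 150 16 [0.5905 0.0254 0.1312] med [0.5906 0.0238 0.1315] r 0.1213 phi 4.04
post 270 582 [ 0.4987 -0.1625  0.472 ] med [ 0.4982 -0.1626  0.8122] r 0.1205 phi 3.67
pointer 13 [ 0.4168 -0.1072  0.0473] 0.1826 -356.39
252
bell 78 [0.5536 0.3873 0.0473] [0.5534 0.3872 0.0478] [0.5378 0.3714 0.0411] [0.5694 0.4031 0.0535]
stem 24 [0.5156 0.3794 0.0294]
[[0.5032 0.3757 0.0318]
 [0.5033 0.3741 0.0252]
 [0.5035 0.3808 0.0264]
 [0.5067 0.3757 0.0319]]
388
bell 148 [0.5537 0.3875 0.0455] [0.5516 0.388  0.0477] [0.5361 0.3719 0.0402] [0.5712 0.403  0.0508]
stem 42 [0.5147 0.3799 0.0291]
[[0.5002 0.3749 0.0251]
 [0.5004 0.3772 0.0273]
 [0.5013 0.3738 0.027 ]
 [0.5017 0.3791 0.0278]]
```

View pics/w4.png

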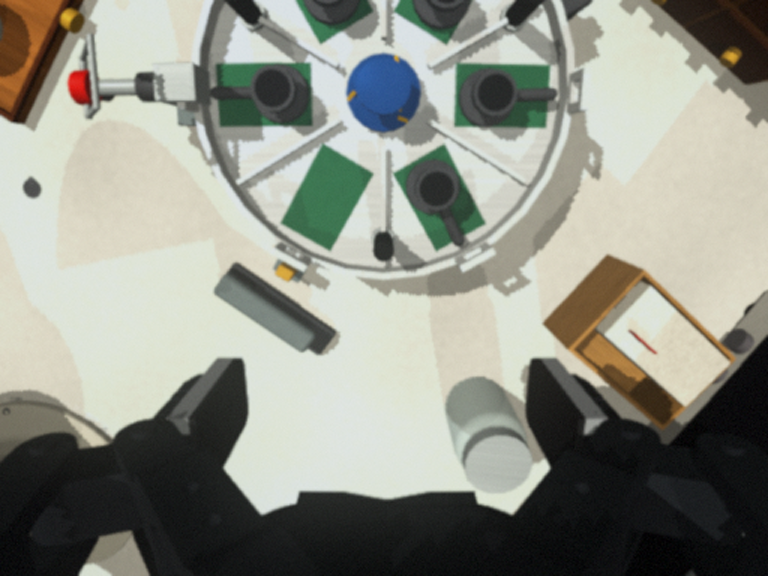

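```bash
python3 - <<'E'
from h import *
print(rel([.5535,.3873,.20],down(102)))
E
```

```text
[ 1.310e+02 -4.233e+02 -3.571e+02 -2.747e+00  6.000e-04 -1.100e-03]
```

Emit:
apply_moves --rows '[[[30,-210,-180,-1.37,0,0,1],[30,-210,-180,-1.37,0,0,1],[30,-210,-180,-1.37,0,0,1],[30,-210,-180,-1.37,0,0,1],[30,-210,-180,-1.37,0,0,1],[60,-423,-357,-2.747,0,0,1],[90,-423,-357,-2.747,0,0,1],[131,-423,-357,-2.747,0,0,1],[131,-423,-357,-2.747,0,0,1],[131,-423,-357,-2.747,0,0,1],[131,-423,-357,-2.747,0,0,1],[131,-423,-357,-2.747,0,0,1],[131,-423,-357,-2.747,0,0,1],[131,-423,-357,-2.747,0,0,1],[131,-423,-357,-2.747,0,0,1],[131,-423,-357,-2.747,0,0,1],[131,-423,-357,-2.747,0,0,1],[131,-423,-357,-2.747,0,0,1],[131,-423,-357,-2.747,0,0,1]]]'

```text
time: 11.4
ee_pos: [0.5528, 0.3864, 0.1979]
tcp_rot: [-145.8, 89.8, -133.5]
wrist_force: [0.1, 0.3, 0.1]
opening: 0.0855
```

```bash
python3 - <<'E'
from h import *
P,R0,o=pose(); print(P,R0.as_matrix().round(3),o["opening"],o["time"],o["q"].round(1))
c=cams.camera("wrist"); save(c,"w5.png"); W=cloud(c)
m=(np.hypot(W[...,0]-.55,W[...,1]-.385)<.07)&(W[...,2]>.016)&(W[...,2]<.06)
q=W[m]
b=q[q[:,2]>.042]; print("bell",len(b),((b.min(0)+b.max(0))/2).round(4),np.median(b,0).round(4),b.min(0).round(4),b.max(0).round(4))
s=q[(q[:,2]>.024)&(q[:,2]<.033)&(q[:,0]<.528)]
for lo in np.arange(.495,.53,.005):
  k=(s[:,0]>=lo)&(s[:,0]<lo+.005)
  if k.sum()>2: print(lo.round(3),k.sum(),((s[k].min(0)+s[k].max(0))/2).round(4),s[k].max(0)[2].round(4))
E
```

```text
[0.55280995 0.38640953 0.19785471] [[-0.002 -0.213  0.977]
 [-0.002  0.977  0.213]
 [-1.    -0.002 -0.002]] 0.085483117274015 11.4 [35.  22.6 27.4 95.  -0.  22.7]
bell 975 [0.5535 0.3865 0.0464] [0.5528 0.3864 0.0485] [0.5368 0.3696 0.0421] [0.5701 0.4034 0.0508]
0.495 3 [0.4997 0.3757 0.0276] 0.0286
0.5 47 [0.5026 0.3761 0.029 ] 0.0313
0.505 56 [0.5075 0.3772 0.029 ] 0.0325
0.51 55 [0.5125 0.3775 0.0288] 0.0326
0.515 54 [0.5175 0.3791 0.0296] 0.0323
0.52 51 [0.5225 0.3802 0.0293] 0.0316
0.525 32 [0.5265 0.381  0.03  ] 0.033
```

View pics/w5.png

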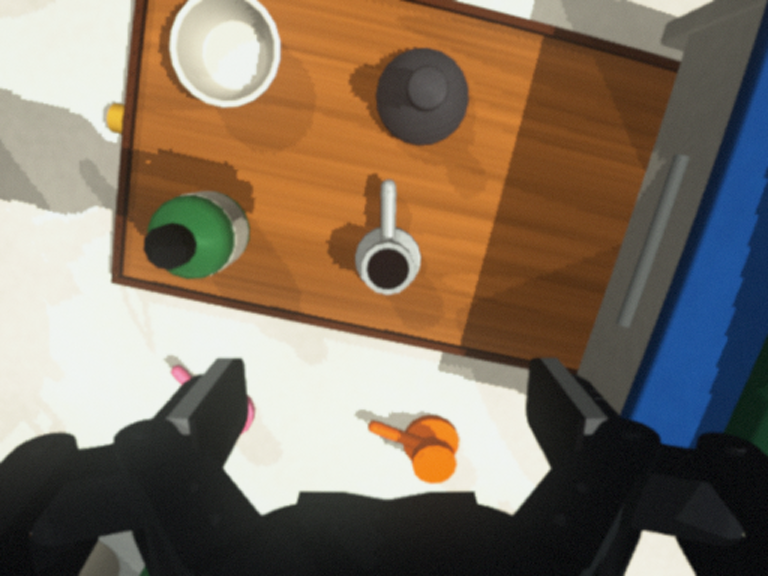

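```bash
python3 - <<'E'
from h import *
print(rel([.5535,.3866,.027],down(102)))
E
```

```text
[ 1.709e+02  3.000e-01  1.100e+00  5.400e-03 -2.300e-03  1.600e-03]
```

Emit:
apply_moves --rows '[[[40,0.3,1,0.005,-0.002,0.002,1],[80,0.3,1,0.005,-0.002,0.002,1],[115,0.3,1,0.005,-0.002,0.002,1],[140,0.3,1,0.005,-0.002,0.002,1],[158,0.3,1,0.005,-0.002,0.002,1],[167,0.3,1,0.005,-0.002,0.002,1],[171,0.3,1.1,0.005,-0.002,0.002,1],[171,0.3,1.1,0.005,-0.002,0.002,1],[171,0.3,1.1,0.005,-0.002,0.002,0.3],[171,0.3,1.1,0.005,-0.002,0.002,0.3],[171,0.3,1.1,0.005,-0.002,0.002,0.2],[171,0.3,1.1,0.005,-0.002,0.002,0.1],[171,0.3,1.1,0.005,-0.002,0.002,0.1],[171,0.3,1.1,0.005,-0.002,0.002,0.1],[171,0.3,1.1,0.005,-0.002,0.002,0.1],[171,0.3,1.1,0.005,-0.002,0.002,0.1]]]' --newtons 30

```text
time: 13.05
ee_pos: [0.5537, 0.3868, 0.0277]
tcp_rot: [57.9, 89.9, 69.9]
wrist_force: [-0.3, 0.6, 5.7]
opening: 0.0328
```

```bash
python3 - <<'E'
from h import *
P,R0,o=pose(); print(P,o["opening"],o["time"],o["wrist_force"],o["q"].round(1))
c=cams.camera("wrist"); save(c,"w6.png")
E
```

```text
[0.55372728 0.38684147 0.0276876 ] 0.032833924037447816 13.05 [-0.34524551  0.63280656  5.71513229] [34.9 22.8  8.8 76.   0.  22.9]
```

View pics/w6.png

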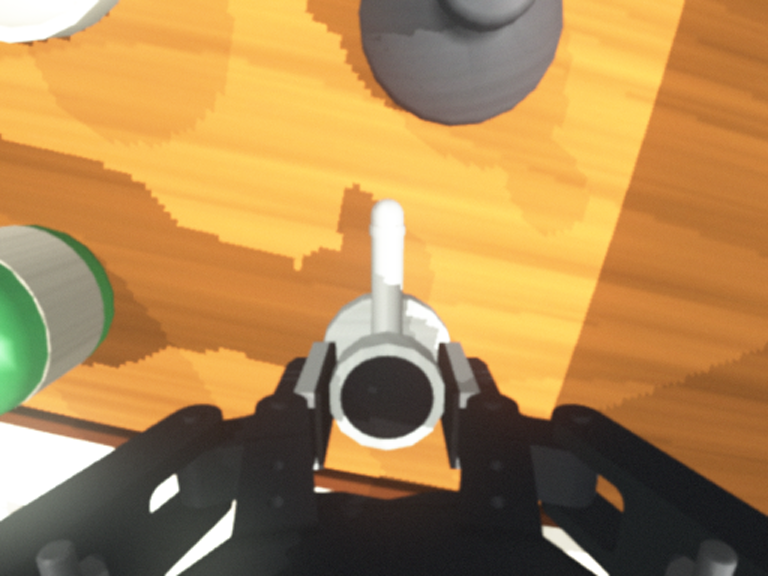

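```bash
python3 - <<'E'
from h import *
P,_,_=pose()
a=np.radians(184.4);C=np.array([.5987,-.0960]);b=C+.085*np.array([np.cos(a),np.sin(a)]);print(b)
print(rel([*b,.25],down(94.4)),rel([P[0],P[1],.25],down(102)))
E
```

```text
[ 0.51395052 -0.10252112]
[-2.228e+02 -4.701e+02 -1.408e+02  1.331e-01  5.000e-04 -1.000e-03] [-2.223e+02  2.000e-01  1.000e-01  5.000e-04  6.000e-04 -9.000e-04]
```

Emit:
apply_moves --rows '[[[-8,0,0,0,0,0,0.1],[-30,0,0,0,0,0,0.1],[-65,0,0,0,0,0,0.1],[-105,0,0,0,0,0,0.1],[-145,-8,-2,0.005,0,0,0.1],[-180,-27,-8,0.01,0,0,0.1],[-205,-60,-18,0.02,0,0,0.1],[-218,-100,-30,0.03,0,0,0.1],[-223,-140,-42,0.04,0,0,0.1],[-223,-180,-54,0.05,0,0,0.1],[-223,-220,-66,0.06,0,0,0.1],[-223,-260,-78,0.075,0,0,0.1],[-223,-300,-90,0.085,0,0,0.1],[-223,-340,-102,0.097,0,0,0.1],[-223,-380,-114,0.11,0,0,0.1],[-223,-415,-124,0.12,0,0,0.1],[-223,-442,-132,0.127,0,0,0.1],[-223,-460,-138,0.133,0,0,0.1],[-223,-468,-140,0.133,0,0,0.1],[-223,-470,-141,0.133,0,0,0.1]]]'

```text
time: 15.1
ee_pos: [0.5136, -0.103, 0.2502]
tcp_rot: [72.2, 89.9, 76.6]
wrist_force: [0.1, 0.2, -1.1]
opening: 0.0329
```

```bash
python3 - <<'E'
from fit import *
P,R0,o=pose(); print(P,o["opening"],o["time"],o["wrist_force"],o["q"].round(1))
c=cams.camera("wrist"); save(c,"w7.png"); fitcar(c,deck=60)
W=cloud(c)
m=(np.hypot(W[...,0]-P[0],W[...,1]-P[1])<.065)&(W[...,2]>.22)&(W[...,2]<.28)&(W[...,0]<P[0]-.02)
q=W[m]; 
for lo in np.arange(.455,.495,.005):
  k=(q[:,0]>=lo)&(q[:,0]<lo+.005)
  if k.sum()>2: print(lo.round(3),k.sum(),((q[k].min(0)+q[k].max(0))/2).round(4),q[k].max(0)[2].round(4))
print(rel([.51395,-.1025,.086],down(94.4)))
E
```

```text
[ 0.51358633 -0.10301062  0.25018802] 0.032856793588681425 15.1 [ 0.11602639  0.2356749  -1.09802728] [-11.4   1.8   8.9  97.1   0.1 -15.7]
rim [ 0.5981 -0.0963] 0.1474 2748 z 0.0903
30 none
post 150 69 [0.5837 0.0225 0.1303] med [0.5836 0.0216 0.1313] r 0.1197 phi 6.87
post 270 7548 [ 0.504  -0.1577  0.2365] med [ 0.5057 -0.1529  0.3284] r 0.1123 phi 3.12
pointer 173 [ 0.4179 -0.1077  0.0502] 0.1805 -356.39
green 1947 [ 0.4964 -0.104   0.071 ] 0.1019 -175.69
green 548 [ 0.5341 -0.1969  0.071 ] 0.1192 -122.48
green 677 [ 0.5217 -0.0069  0.071 ] 0.1176 130.51
green 310 [0.546  0.0123 0.071 ] 0.1204 115.59
0.455 32 [ 0.4594 -0.1073  0.2499] 0.252
0.46 230 [ 0.4625 -0.1072  0.2514] 0.2544
0.465 263 [ 0.4675 -0.1068  0.2512] 0.2551
0.47 238 [ 0.4725 -0.1068  0.2514] 0.2545
0.475 230 [ 0.4775 -0.1061  0.2508] 0.2545
0.48 222 [ 0.4825 -0.1058  0.2511] 0.2542
0.485 213 [ 0.4875 -0.1052  0.2511] 0.2548
0.49 262 [ 0.4918 -0.1037  0.2452] 0.2546
[ 1.642e+02 -1.000e-01  3.000e-01 -3.000e-04  3.000e-04 -1.200e-03]
```

View pics/w7.png

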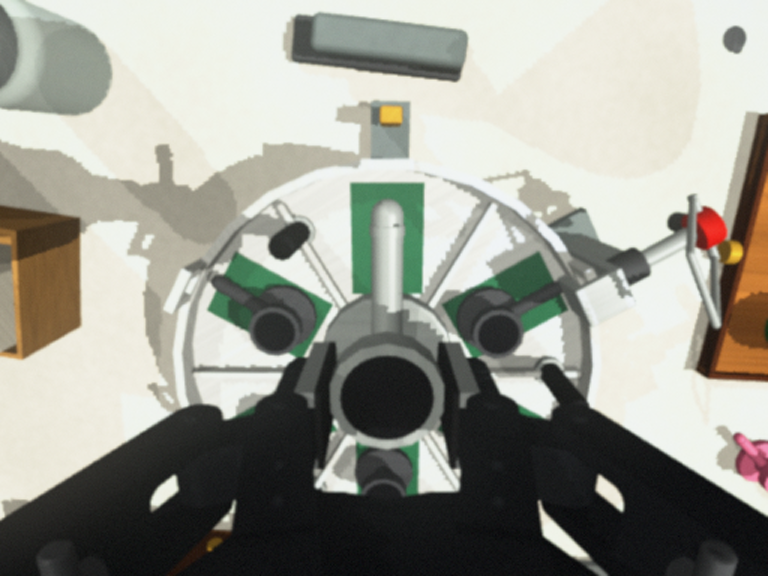

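Emit:
apply_moves --rows '[[[30,0,0.3,0,0,-0.001,0.1],[65,0,0.3,0,0,-0.001,0.1],[100,0,0.3,0,0,-0.001,0.1],[128,0,0.3,0,0,-0.001,0.1],[147,0,0.3,0,0,-0.001,0.1],[156,0,0.3,0,0,-0.001,0.1],[160,0,0.3,0,0,-0.001,0.1],[162,0,0.3,0,0,-0.001,0.1],[162,0,0.3,0,0,-0.001,0.1]]]'

```text
time: 16.05
ee_pos: [0.5144, -0.1022, 0.089]
tcp_rot: [-3.9, 89.9, 0.5]
wrist_force: [0.5, 0.3, -1.2]
opening: 0.0327
```

```bash
python3 - <<'E'
from fit import *
P,R0,o=pose(); print(P,o["opening"],o["time"],o["wrist_force"],o["q"].round(1))
c=cams.camera("wrist"); save(c,"w8.png")
E
```

```text
[ 0.51442013 -0.1022193   0.08902411] 0.03274476831525018 16.05 [ 0.48125724  0.3477745  -1.22594568] [-11.2   1.   -9.8  79.1   0.  -15.7]
```

View pics/w8.png

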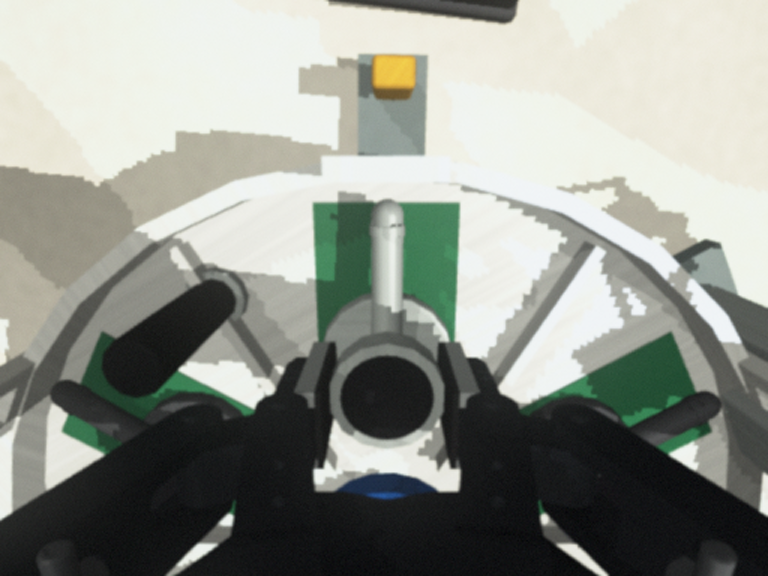

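Emit:
apply_moves --rows '[[[0.8,0,-0.4,0,0,0,0.1],[1.6,0,-0.4,0,0,0,0.1],[2.2,0,-0.4,0,0,0,0.1],[2.6,0,-0.4,0,0,0,0.1],[2.6,0,-0.4,0,0,0,0.1]]]'

```text
time: 16.6
ee_pos: [0.514, -0.1024, 0.0865]
tcp_rot: [-5.5, 89.9, -1.1]
wrist_force: [-0.1, -0.9, -2.2]
opening: 0.0331
```

Emit:
apply_moves --rows '[[[0.4,0,0,0,0,0,0.1],[0.8,0,0,0,0,0,0.1],[0.8,0,0,0,0,0,0.1]]]'

```text
time: 16.9
ee_pos: [0.5141, -0.1024, 0.0857]
tcp_rot: [-4.7, 89.9, -0.3]
wrist_force: [-0.5, 0.2, -0.3]
opening: 0.0329
```

Emit:
apply_moves --rows '[[[0.3,0,0,0,0,0,0.1],[0.6,0,0,0,0,0,0.1],[0.6,0,0,0,0,0,0.1]]]'

```text
time: 17.2
ee_pos: [0.5142, -0.1024, 0.0857]
tcp_rot: [-8.0, 89.9, -3.6]
wrist_force: [-2.2, 0.6, 5.5]
opening: 0.0327
```

Emit:
apply_moves --rows '[[[-0.3,0,0,0,0,0,0.45],[-0.3,0,0,0,0,0,0.5],[-0.3,0,0,0,0,0,0.6],[-0.3,0,0,0,0,0,0.6],[-5,0,0,0,0,0,0.6],[-20,0,0,0,0,0,0.6],[-45,0,0,0,0,0,0.6],[-80,0,0,0,0,0,0.6],[-120,0,0,0,0,0,0.6],[-160,0,0,0,0,0,0.6],[-190,0,0,0,0,0,0.3],[-200,0,0,0,0,0,0],[-200,0,0,0,0,0,0]]]'

```text
time: 18.5
ee_pos: [0.5142, -0.1025, 0.2876]
tcp_rot: [-12.7, 89.7, -8.4]
wrist_force: [-0.4, -0.8, -0.4]
opening: 0.0079
```

```bash
python3 - <<'E'
from fit import *
import pickle
P,R0,o=pose(); print(P,o["opening"],o["time"],o["wrist_force"],o["q"].round(1))
c=cams.camera("wrist"); save(c,"w9.png"); fitcar(c,deck=60); pickle.dump(c,open("w9.pkl","wb"))
W=cloud(c)
hsv=cv2.cvtColor(c["pixels"],cv2.COLOR_RGB2HSV)
r=np.hypot(W[...,0]-.5987,W[...,1]+.096)
m=((hsv[...,0]<6)|(hsv[...,0]>174))&(hsv[...,1]>150)&(r>.18)&(r<.27); q=W[m]; print("red",m.sum(),q.min(0),q.max(0),np.median(q,0))
m=(W[...,2]>.098)&(W[...,2]<.115)&(np.hypot(W[...,0]-.514,W[...,1]+.1025)<.03);q=W[m];print("bell",((q.min(0)+q.max(0))/2).round(4),m.sum())
q=W[(np.hypot(W[...,0]-.47,W[...,1]+.106)<.012)&(W[...,2]>.08)];print("stem",np.median(q,0))
# bracket top
a=np.radians(124.4)
p=np.array([.5987,-.096])+.149*np.array([np.cos(a),np.sin(a)]); print("bracket exp",p)
q=W[(np.hypot(W[...,0]-p[0],W[...,1]-p[1])<.03)&(abs(W[...,2]-.128)<.005)];print(len(q),((q.min(0)+q.max(0))/2).round(4),q.mean(0))
E
```

```text
[ 0.51420891 -0.10251859  0.28762266] 0.007928883149157016 18.5 [-0.36895385 -0.75904013 -0.42837242] [-11.3   2.8  14.1 101.    0.  -15.7]
rim [ 0.5984 -0.0963] 0.1477 2492 z 0.0903
30 none
post 150 173 [0.5895 0.0227 0.1306] med [0.5882 0.022  0.132 ] r 0.1194 phi 4.29
post 270 5822 [ 0.5029 -0.158   0.2552] med [ 0.5057 -0.152   0.3708] r 0.1137 phi 2.82
pointer 137 [ 0.418  -0.1076  0.0499] 0.1808 -356.41999999999996
green 368 [ 0.4837 -0.1221  0.071 ] 0.1176 -167.35
green 450 [ 0.4801 -0.0898  0.071 ] 0.1185 176.83
green 428 [ 0.5339 -0.1968  0.071 ] 0.1194 -122.69
green 525 [ 0.5214 -0.0068  0.071 ] 0.1181 130.71
green 436 [ 0.6244 -0.0028  0.0711] 0.0971 74.46
red 303 [0.46026274 0.08384468 0.10477013] [0.4838779  0.10382014 0.11861944] [0.47135073 0.09168512 0.11522389]
bell [ 0.5139 -0.1031  0.1035] 815
stem [ 0.4703058  -0.10603835  0.08783904]
bracket exp [0.51451992 0.02694191]
793 [0.5161 0.0272 0.1267] [0.51565514 0.02654245 0.12806913]
```

View pics/w9.png

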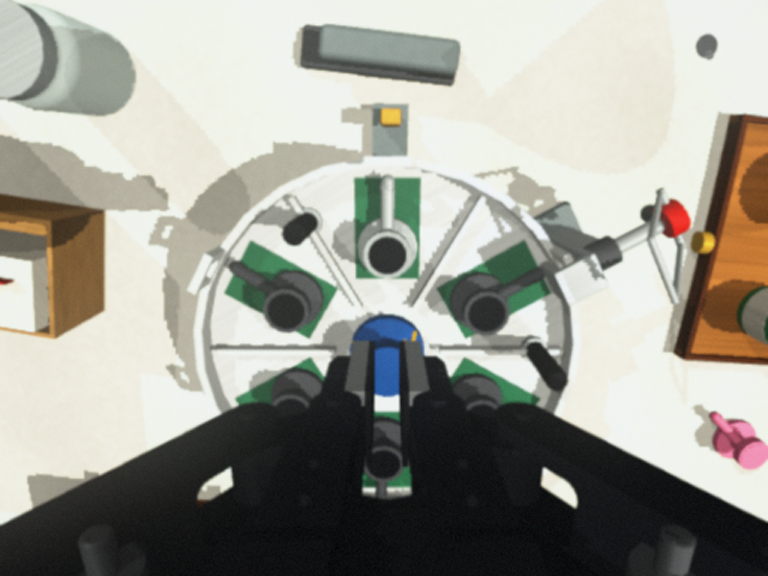

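```bash
python3 - <<'E'
from h import *
a=np.radians(124.3);C=np.array([.5987,-.0960]);u=np.array([np.cos(a),np.sin(a)])
for r,z in((.267,.26),(.267,.092)): print(C+r*u,rel([*(C+r*u),z],down(34.3)))
E
```

```text
[0.44823854 0.12456824] [ 2.5600e+01  2.3140e+02 -4.8200e+01  1.0488e+00  2.9000e-03 -1.0000e-03]
[0.44823854 0.12456824] [ 1.9360e+02  2.3150e+02 -4.8600e+01  1.0488e+00  2.9000e-03 -1.0000e-03]
```

Emit:
apply_moves --rows '[[[10,40,-8,0.15,0,0,0],[20,80,-16,0.3,0,0,0],[25,125,-26,0.45,0,0,0],[25,170,-36,0.6,0,0,0],[25,210,-44,0.75,0,0,0],[25,231,-48.5,0.9,0.003,-0.001,0],[25,231.5,-48.5,1.049,0.003,-0.001,0],[25,231.5,-48.5,1.049,0.003,-0.001,0],[60,231.5,-48.5,1.049,0.003,-0.001,0],[100,231.5,-48.5,1.049,0.003,-0.001,0],[140,231.5,-48.5,1.049,0.003,-0.001,0],[170,231.5,-48.5,1.049,0.003,-0.001,0],[186,231.5,-48.5,1.049,0.003,-0.001,0],[193,231.5,-48.5,1.049,0.003,-0.001,0],[193.5,231.5,-48.5,1.049,0.003,-0.001,0]]]'

```text
time: 20.05
ee_pos: [0.4474, 0.1243, 0.0905]
tcp_rot: [-111.0, 89.8, -166.7]
wrist_force: [0.2, 0.2, 0.0]
opening: -0.0001
```

```bash
python3 - <<'E'
from fit import *
P,R0,o=pose(); print(P,R0.as_matrix().round(3),o["opening"],o["time"],o["wrist_force"],o["q"].round(1))
a=np.radians(124.3);C=np.array([.5987,-.0960]);u=np.array([np.cos(a),np.sin(a)]);t=np.array([-u[1],u[0]]); print((P[:2]-C)@u,(P[:2]-C)@t)
c=cams.camera("wrist"); save(c,"w10.png")
s=cams.camera("side"); save(s,"s10.png",(200,140,330,250),6)
E
```

```text
[0.4473514  0.12433412 0.0904868 ] [[-0.003  0.826  0.563]
 [-0.001  0.563 -0.826]
 [-1.    -0.003 -0.001]] -5.6449398554365036e-05 20.05 [0.21934067 0.20848176 0.00266762] [ 15.5  -7.  -17.3  79.9   0.   71.2]
0.26730652360661467 0.0008648034501994952
```

View pics/w10.png

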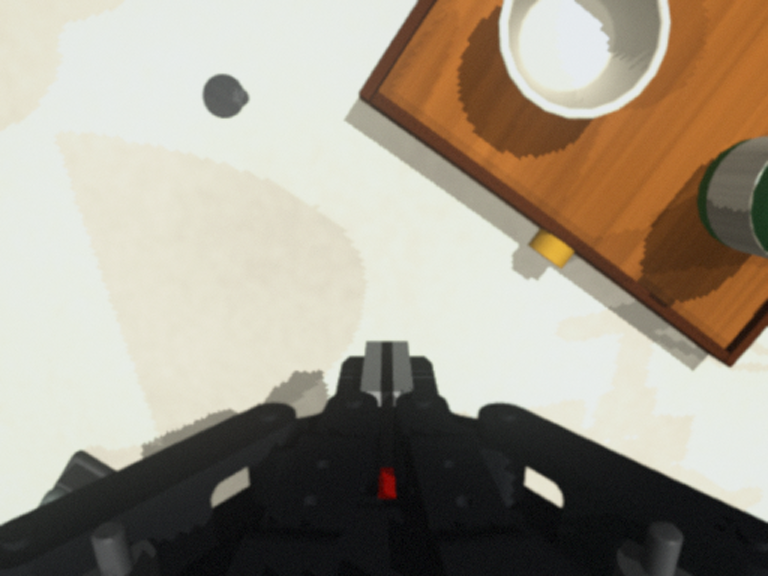

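View pics/s10.png

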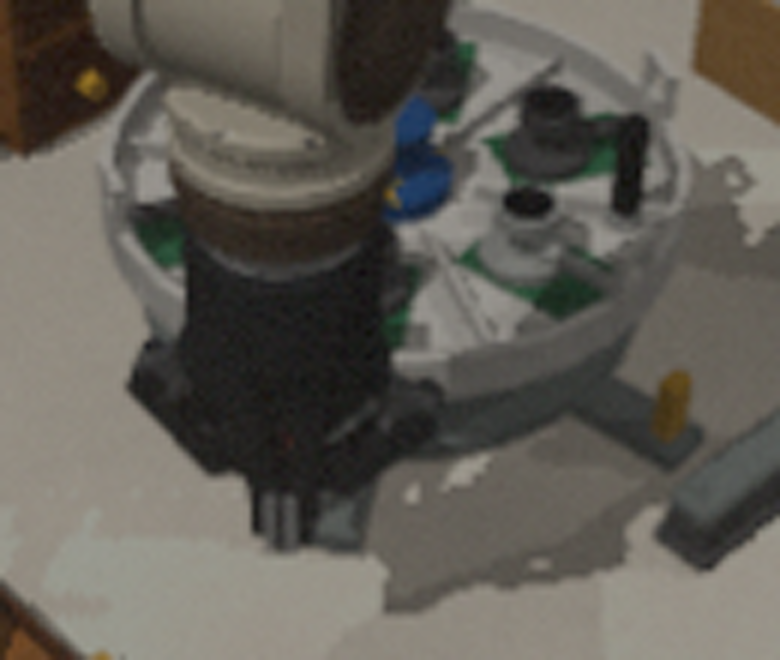

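Emit:
apply_moves --rows '[[[0,-0.9,5,0,0,0,0],[0,-0.9,10,0,0,0,0],[0,-0.9,14,0,0,0,0],[0,-0.9,18,0,0,0,0],[0,-0.9,22,0,0,0,0],[0,-0.9,26,0,0,0,0],[0,-0.9,30,0,0,0,0]]]'

```text
time: 20.85
ee_pos: [0.4644, 0.0995, 0.0926]
tcp_rot: [166.2, 89.9, 110.5]
wrist_force: [-4.4, 4.4, 2.5]
opening: 0.0001
```

```bash
python3 - <<'E'
from fit import *
P,R0,o=pose(); print(P,o["time"],o["wrist_force"],o["torque"])
a=np.radians(124.3);C=np.array([.5987,-.0960]);u=np.array([np.cos(a),np.sin(a)]);t=np.array([-u[1],u[0]]); print((P[:2]-C)@u,(P[:2]-C)@t, o["wrist_force"][:2]@u)
t=cams.camera("top"); save(t,"t11.png",(205,150,330,250),6)
E
```

```text
[0.46442398 0.09954879 0.0926067 ] 20.85 [-4.38419126  4.44662594  2.53317689] [ 0.82955827  0.75461577 -0.00623896]
0.23721055840305744 0.0007283538053739306 6.143956081501879
```

View pics/t11.png

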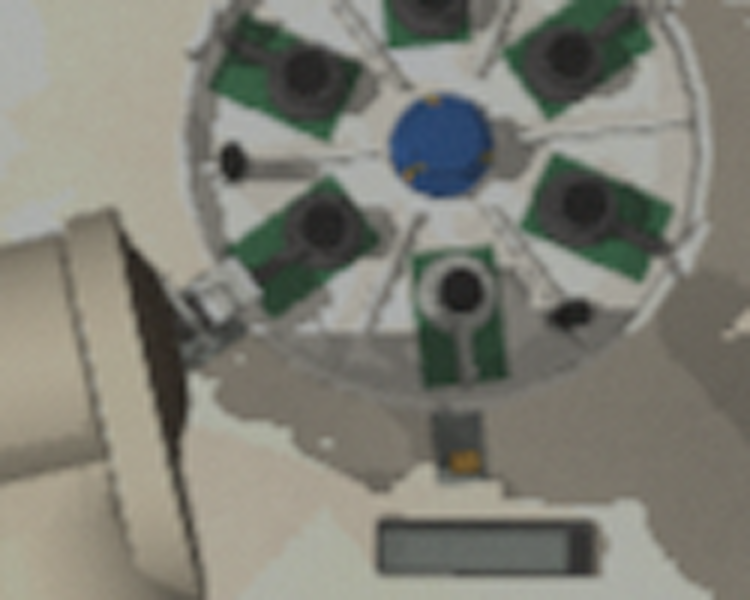

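Emit:
apply_moves --rows '[[[0,0,4,0,0,0,0],[0,0,8,0,0,0,0],[0,0,12,0,0,0,0],[0,0,16,0,0,0,0],[0,0,19,0,0,0,0],[0,0,22,0,0,0,0]]]'

```text
time: 21.5
ee_pos: [0.4766, 0.0812, 0.0926]
tcp_rot: [-174.8, 89.9, 129.6]
wrist_force: [-5.3, 3.3, 3.7]
opening: 0.0001
```

```bash
cat > st.py <<'E'
from fit import *
P,R0,o=pose(); print(P.round(4),o["time"],o["wrist_force"].round(1),o["opening"])
a=np.radians(124.3);C=np.array([.5987,-.0960]);u=np.array([np.cos(a),np.sin(a)]);t=np.array([-u[1],u[0]]); print("r",(P[:2]-C)@u,"t",(P[:2]-C)@t,"Fr", o["wrist_force"][:2]@u)
E
python3 st.py
```

```text
[0.4766 0.0812 0.0926] 21.5 [-5.3  3.3  3.7] 0.0001090721741122767
r 0.21522015107893355 t 0.0010064112453124772 Fr 5.694826627377278
```

Emit:
apply_moves --rows '[[[0,0,2,0,0,0,0],[0,0,4,0,0,0,0],[0,0,5,0,0,0,0],[0,0,5,0,0,0,0]]]'

```text
time: 21.9
ee_pos: [0.4792, 0.0773, 0.0926]
tcp_rot: [-175.0, 89.8, 129.4]
wrist_force: [-2.7, 3.2, 1.7]
opening: -0.0002
```

```bash
python3 st.py
```

```text
[0.4792 0.0773 0.0926] 21.9 [-2.7  3.2  1.7] -0.00019714920996918465
r 0.21056159937564234 t 0.0010778464565032659 Fr 4.135852267972223
```

Emit:
apply_moves --rows '[[[0,0,1,0,0,0,0],[0,0,2,0,0,0,0],[0,0,2.5,0,0,0,0]]]'

```text
time: 22.2
ee_pos: [0.4795, 0.0767, 0.0926]
tcp_rot: [-178.6, 89.6, 125.8]
wrist_force: [-9.3, 12.3, 4.9]
opening: 0.0
```

```bash
python3 st.py
```

```text
[0.4795 0.0767 0.0926] 22.2 [-9.3 12.3  4.9] 4.537217431042923e-05
r 0.20985724239542058 t 0.0011092619471918508 Fr 15.393370574998906
```

Emit:
apply_moves --rows '[[[0,0,2.5,0,0,0,0],[0,0,3,0,0,0,0],[0,0,-6,0,0,0,0],[0,0,-20,0,0,0,0],[0,0,-36,0,0,0,0],[-30,0,-40,0,0,0,0],[-75,0,-40,0,0,0,0],[-120,0,-40,0,0,0,0],[-160,0,-60,0,0,0,0],[-200,0,-80,0,0,0,0],[-200,0,-80,0,0,0,0]]]'

```text
time: 23.3
ee_pos: [0.4352, 0.1432, 0.2987]
tcp_rot: [126.8, 89.5, 71.2]
wrist_force: [-0.4, -0.8, 0.0]
opening: -0.0001
```

```bash
python3 st.py; python3 - <<'E'
from h import *
import pickle
s=cams.camera("side"); save(s,"s12.png",(200,130,340,250),5.5); pickle.dump(s,open("s12.pkl","wb"))
c=cams.camera("wrist"); save(c,"w12.png")
t=cams.camera("top"); save(t,"t12.png",(205,150,330,250),6); pickle.dump(t,open("t12.pkl","wb"))
C=np.array([.5985,-.0960])
for cc in (s,t):
  W=cloud(cc); r=np.hypot(W[...,0]-C[0],W[...,1]-C[1])
  hsv=cv2.cvtColor(cc["pixels"],cv2.COLOR_RGB2HSV)
  m=((hsv[...,0]<6)|(hsv[...,0]>174))&(hsv[...,1]>150)&(r>.17)&(r<.27)&(W[...,2]>.08)&(W[...,2]<.13); q=W[m]
  if len(q): print("red",len(q),r[m].min(),r[m].max(),np.median(q,0),q.min(0),q.max(0))
  m=(W[...,2]>.135)&(W[...,2]<.19)&(r>.1)&(r<.2)&(W[...,1]>0); q=W[m]; print("loop",len(q)); print(np.c_[q,r[m]][np.argsort(q[:,2])[::-1][:25]].round(4))
E
```

```text
[0.4352 0.1432 0.2987] 23.3 [-0.4 -0.8  0. ] -6.445206445490251e-05
r 0.2897083530434673 t 0.0002855514293731713 Fr -0.46508512906791205
red 70 0.18610612533930343 0.22651738613508957 [0.49024163 0.06791135 0.1104632 ] [ 0.48176937 -0.0519843   0.09055355] [0.82069979 0.07526904 0.11722226]
loop 80
[[0.5327 0.0378 0.1732 0.1491]
 [0.525  0.0342 0.1723 0.1495]
 [0.5116 0.0253 0.1719 0.1492]
 [0.5218 0.03   0.1718 0.1475]
 [0.52   0.0281 0.1718 0.1468]
 [0.5296 0.0371 0.1713 0.1499]
 [0.528  0.0351 0.1711 0.1488]
 [0.5189 0.0255 0.171  0.1452]
 [0.5144 0.0262 0.1707 0.1483]
 [0.5369 0.0375 0.1705 0.147 ]
 [0.5036 0.0147 0.1705 0.1458]
 [0.5248 0.0307 0.1705 0.1466]
 [0.5055 0.0165 0.1704 0.1459]
 [0.5221 0.0334 0.1702 0.1502]
 [0.5083 0.0249 0.1702 0.1508]
 [0.5047 0.021  0.1701 0.1499]
 [0.5011 0.0172 0.1701 0.1493]
 [0.5343 0.0399 0.1701 0.1503]
 [0.5327 0.0379 0.1699 0.1492]
 [0.5206 0.0312 0.1699 0.1492]
 [0.5115 0.0217 0.1698 0.1463]
 [0.4996 0.015  0.1697 0.1487]
 [0.5098 0.0197 0.1697 0.1458]
 [0.5191 0.029  0.1695 0.1481]
 [0.5045 0.0174 0.1681 0.1473]]
red 22 0.185505632671256
[... 208 characters left out ...]
76 0.1756 0.147 ]
 [0.535  0.0367 0.1754 0.1471]
 [0.5126 0.0214 0.1737 0.1455]
 [0.5318 0.0337 0.1737 0.1458]
 [0.5287 0.0337 0.1734 0.1473]
 [0.5159 0.0245 0.1728 0.1461]
 [0.5352 0.04   0.1726 0.15  ]
 [0.5063 0.0184 0.172  0.147 ]
 [0.5128 0.0246 0.1718 0.148 ]
 [0.5031 0.0185 0.1718 0.149 ]
 [0.5031 0.0153 0.1717 0.1466]
 [0.5257 0.0339 0.1707 0.1489]
 [0.5161 0.0277 0.1705 0.1487]
 [0.5225 0.0308 0.1702 0.1478]
 [0.5    0.0186 0.1699 0.1511]
 [0.5064 0.0216 0.1698 0.1493]
 [0.4969 0.0186 0.1693 0.1532]
 [0.5225 0.0276 0.1686 0.1451]
 [0.5324 0.0433 0.1684 0.1542]
 [0.5323 0.037  0.1681 0.1485]
 [0.526  0.0308 0.1654 0.1461]
 [0.5297 0.0468 0.1626 0.1585]
 [0.5328 0.0403 0.1626 0.1513]]
```

View pics/s12.png

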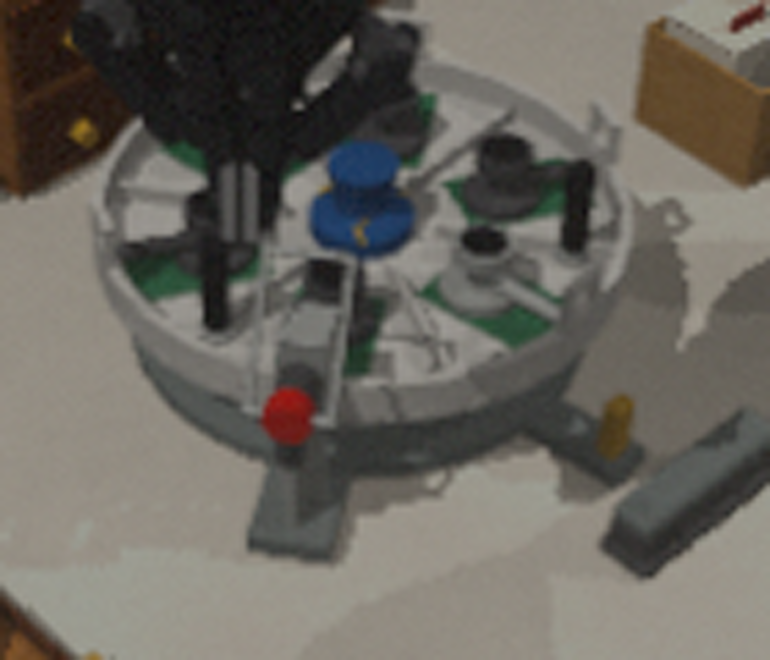

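View pics/t12.png

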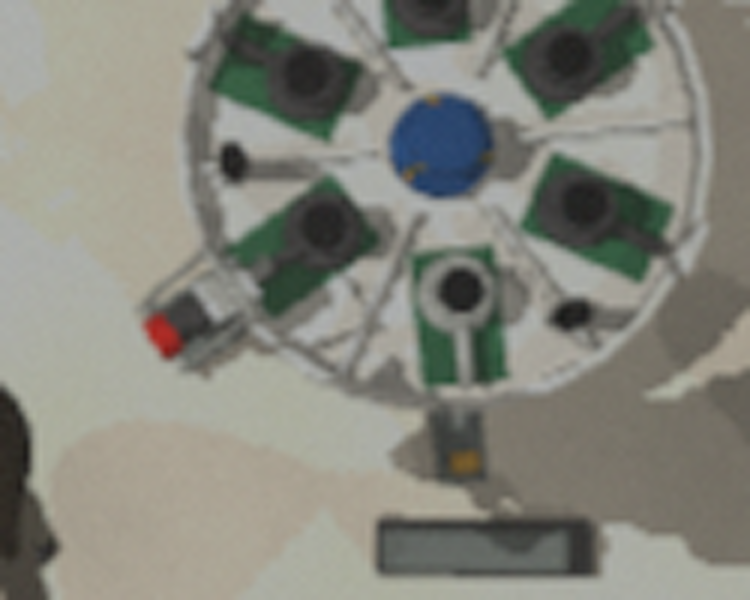

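```bash
python3 - <<'E'
from h import *
a=np.radians(124.0);C=np.array([.5986,-.0960]);u=np.array([np.cos(a),np.sin(a)]);t=np.array([-u[1],u[0]])
for r,z in((.172,.23),(.172,.158)): p=C+r*u-.001*t; print(p,rel([*p,z],down(34.0)))
E
```

```text
[0.50324786 0.04715366] [ 6.190e+01  2.800e+00  1.169e+02  7.200e-03 -7.400e-03  4.000e-04]
[0.50324786 0.04715366] [ 1.339e+02  2.800e+00  1.174e+02  7.200e-03 -7.400e-03  4.000e-04]
```

Emit:
apply_moves --rows '[[[15,1,35,0.007,-0.007,0,0],[35,2,75,0.007,-0.007,0,0],[55,2.8,105,0.007,-0.007,0,0],[62,2.8,117,0.007,-0.007,0,0],[62,2.8,117,0.007,-0.007,0,0]]]'

```text
time: 23.95
ee_pos: [0.5029, 0.0458, 0.2274]
tcp_rot: [-118.6, 89.7, -174.7]
wrist_force: [-0.1, 0.4, 0.1]
opening: -0.0001
```

```bash
python3 st.py; python3 - <<'E'
from h import *
s=cams.camera("side"); save(s,"s13.png",(200,100,340,220),5.5)
c=cams.camera("wrist"); save(c,"w13.png")
E
```

```text
[0.5029 0.0458 0.2274] 23.95 [-0.1  0.4  0.1] -0.00013647339544033528
r 0.1711767206716156 t -0.0007704126117967251 Fr 0.3812135947522931
```

View pics/s13.png

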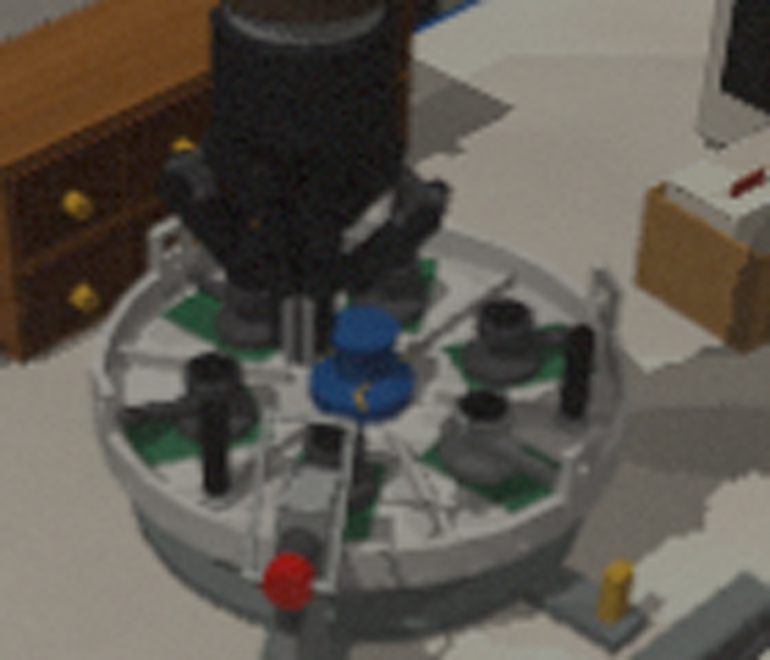

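View pics/w13.png

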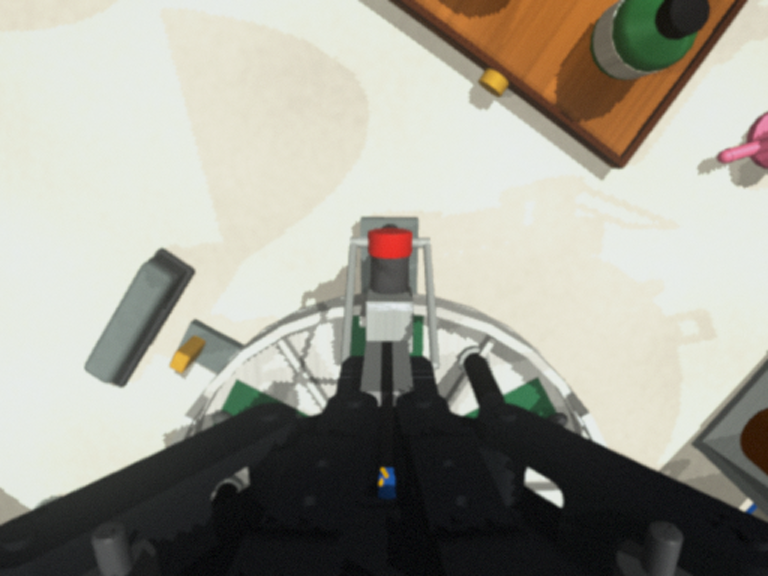

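Emit:
apply_moves --rows '[[[20,0,-1,0,0,0,0],[42,0,-1,0,0,0,0],[58,0,-1,0,0,0,0],[67,0,-1,0,0,0,0],[69,0,-1,0,0,0,0],[70,0,4,0,0,0,0]]]'

```text
time: 24.65
ee_pos: [0.505, 0.0447, 0.1609]
tcp_rot: [169.8, 90.0, 113.8]
wrist_force: [-0.1, 0.4, -0.3]
opening: 0.0001
```

```bash
python3 st.py; python3 - <<'E'
from h import *
s=cams.camera("side"); save(s,"s14.png",(200,100,340,220),5.5)
c=cams.camera("wrist"); save(c,"w14.png")
E
```

```text
[0.505  0.0447 0.1609] 24.65 [-0.1  0.4 -0.3] 7.765628347927344e-05
r 0.16903013668682504 t -0.0019131499212573407 Fr 0.4234500111771067
```

View pics/s14.png

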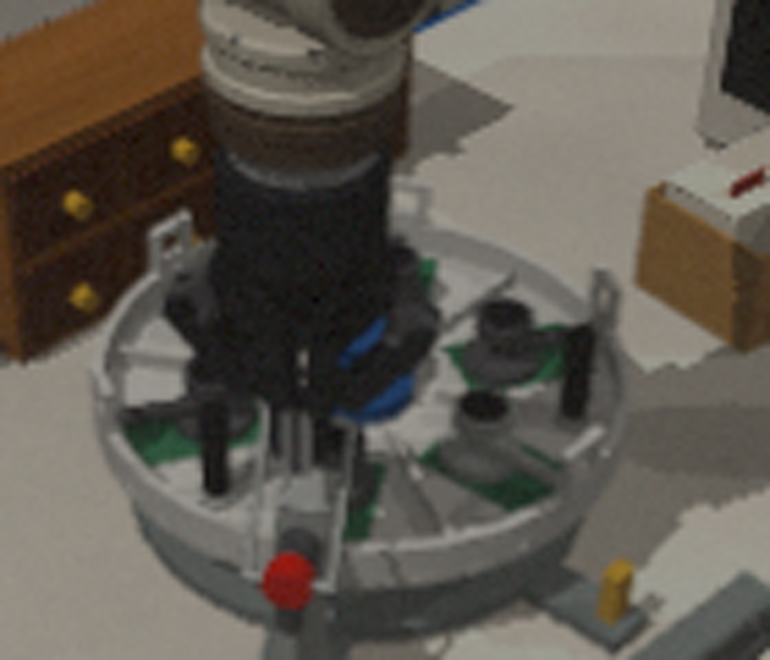

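View pics/w14.png

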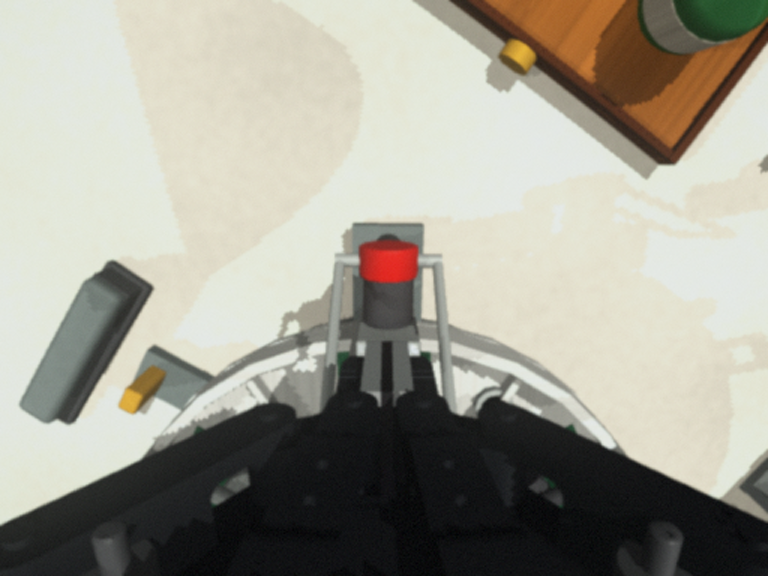

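Emit:
apply_moves --rows '[[[3,0,6,0,0,0,0],[4,0,10,0,0,0,0],[8,0,15.5,0,0,0,0],[13,0,20.5,0,0,0,0],[18,0,25.5,0,0,0,0],[23,0,29.5,0,0,0,0],[25,0,33,0,0,0,0],[26,0,37,0,0,0,0],[26,0,41,0,0,0,0],[26,0,45,0,0,0,0],[26,0,47,0,0,0,0],[26,0,47,0,0,0,0]]]'

```text
time: 25.95
ee_pos: [0.532, 0.0048, 0.135]
tcp_rot: [98.0, 90.0, 42.0]
wrist_force: [0.7, 0.0, 0.6]
opening: 0.0001
```

```bash
python3 st.py; python3 - <<'E'
from h import *
s=cams.camera("side"); save(s,"s15.png",(200,100,340,220),5.5)
c=cams.camera("wrist"); save(c,"w15.png")
E
```

```text
[0.532  0.0048 0.135 ] 25.95 [0.7 0.  0.6] 9.50904359869304e-05
r 0.1208032031927593 t -0.0016995060739498676 Fr -0.3718366428514015
```

View pics/s15.png

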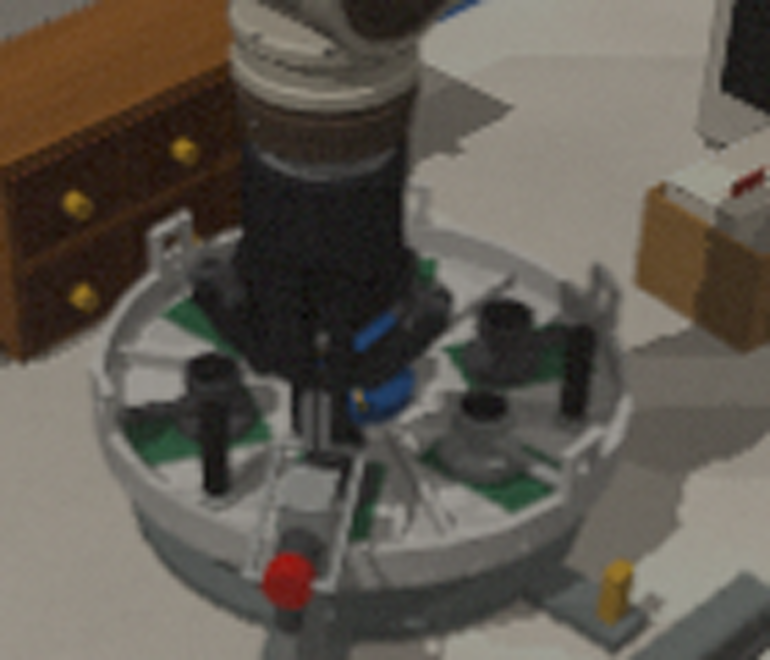

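View pics/w15.png

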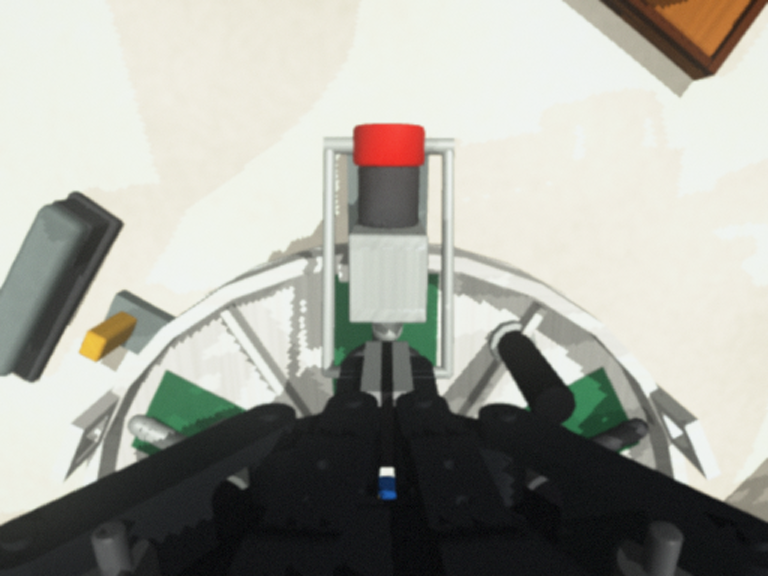

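Emit:
apply_moves --rows '[[[-10,0,0,0,0,0,0],[-35,0,0,0,0,0,0],[-75,0,0,0,0,0,0],[-120,0,0,0,0,0,0],[-165,0,-30,0,0,0,0],[-190,0,-70,0,0,0,0],[-190,0,-110,0,0,0,0],[-190,0,-110,0,0,0,0]]]'

```text
time: 26.85
ee_pos: [0.4686, 0.099, 0.3277]
tcp_rot: [84.0, 89.8, 28.2]
wrist_force: [-0.1, 0.2, -0.6]
opening: -0.0
```

```bash
python3 st.py; python3 - <<'E'
from fit import *
s=cams.camera("side"); save(s,"s16.png",(200,115,340,245),5)
t=cams.camera("top"); save(t,"t16.png")
c=cams.camera("wrist"); save(c,"w16.png")
C=np.array([.5986,-.096]);a=np.radians(124.2);u=np.array([np.cos(a),np.sin(a)]);tt=np.array([-u[1],u[0]])
for cc in (s,t,c):
  W=cloud(cc); d=W[...,:2]-C; rr=d@u; ts=d@tt; Z=W[...,2]
  print("loop high",((Z>.135)&(Z<.19)&(rr>.1)&(rr<.2)&(abs(ts)<.04)).sum())
  m=(Z>.095)&(Z<.115)&(abs(abs(ts)-.021)<.004)&(rr>.1)&(rr<.135); print("legs",m.sum(),np.median(Z[m]))
  hsv=cv2.cvtColor(cc["pixels"],cv2.COLOR_RGB2HSV)
  m=((hsv[...,0]<6)|(hsv[...,0]>174))&(hsv[...,1]>150)&(abs(ts)<.02)&(rr>.17)&(rr<.25)
  if m.sum(): print("red r",rr[m].min(),rr[m].max())
fitcar(s,deck=60); fitcar(c,deck=60)
E
```

```text
[0.4686 0.099  0.3277] 26.85 [-0.1  0.2 -0.6] -2.61733049230509e-05
r 0.2343940154564432 t -0.002358420848429243 Fr 0.2684760782335159
loop high 0
legs 0 nan
red r 0.18606847689506908 0.20170848853756088
loop high 0
legs 0 nan
red r 0.18631579182426516 0.19673693159057926
loop high 0
legs 0 nan
red r 0.1840721163452816 0.19941484589714978
rim [ 0.5974 -0.0942] 0.1482 477 z 0.0889
30 none
post 150 20 [0.589  0.0248 0.1304] med [0.5872 0.026  0.1303] r 0.1193 phi 4.04
post 270 18 [ 0.4984 -0.1624  0.1298] med [ 0.4978 -0.1609  0.1307] r 0.1202 phi 4.57
pointer 43 [ 0.4154 -0.1015  0.0378] 0.1822 -357.72
rim [ 0.5974 -0.0946] 0.1473 1107 z 0.0901
30 none
post 150 119 [0.5896 0.0249 0.1305] med [0.5879 0.0254 0.1321] r 0.1198 phi 3.75
270 none
pointer 131 [ 0.4169 -0.1029  0.0423] 0.1807 -357.36
  return _methods._mean(a, axis=axis, dtype=dtype,
  ret = ret.dtype.type(ret / rcount)
```

View pics/s16.png

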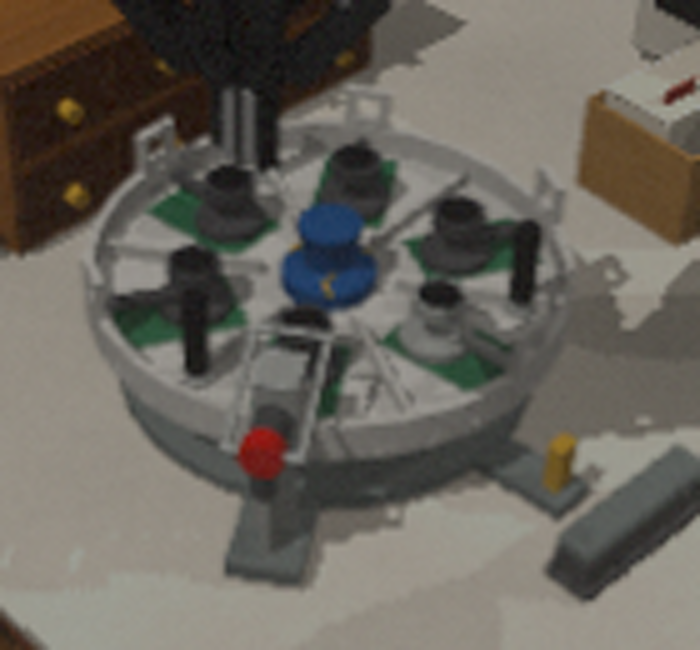

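View pics/w16.png

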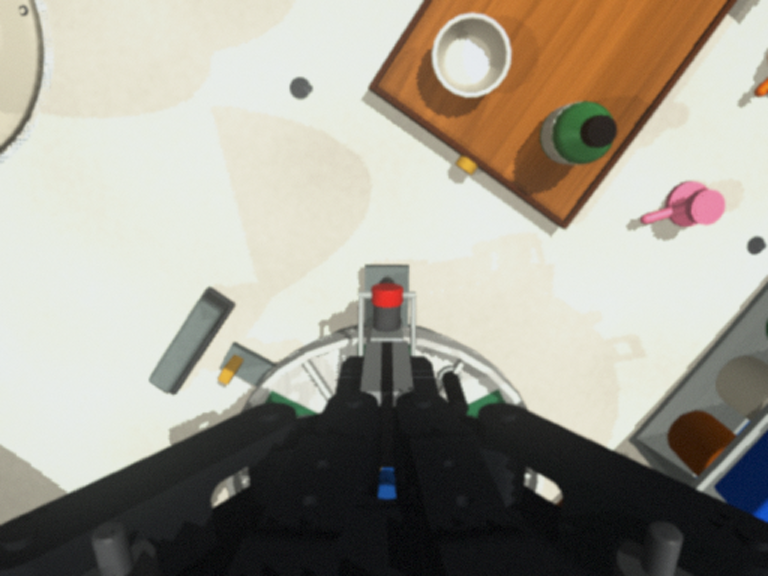

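View pics/t16.png

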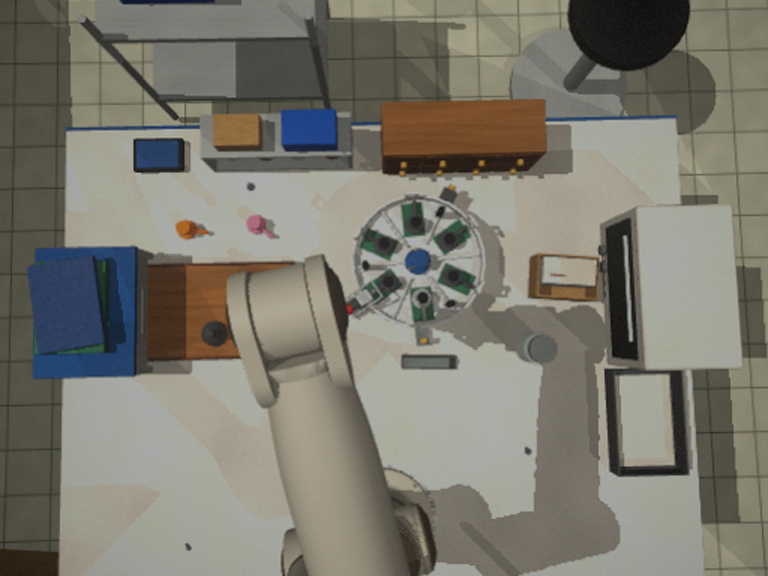

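```bash
python3 - <<'E'
from fit import *
s=cams.camera("side")
C=np.array([.598,-.0955]);a=np.radians(124.2);u=np.array([np.cos(a),np.sin(a)]);tt=np.array([-u[1],u[0]])
for th in (0,5,10,20,27):
  A=np.radians(th);r=.192-.08*np.cos(A);z=.104+.08*np.sin(A)
  p=[[*(C+r*u+k*tt),z] for k in(-.021,.021)]+[[*(C+.192*u+k*tt),.104] for k in(-.021,.021)]
  print(th,((proj(s,p)-[200,115])*5).round().tolist())
im=s["pixels"][...,::-1][170:215,235:275]; cv2.imwrite("pics/s17.png",cv2.resize(im,None,fx=14,fy=13,interpolation=cv2.INTER_CUBIC))
W=cloud(s)
d=W[...,:2]-C; rr=d@u; ts=d@tt; Z=W[...,2]
m=(Z>.095)&(Z<.135)&(rr>.095)&(rr<.132)&(abs(ts)<.03); print(np.c_[rr[m],ts[m],Z[m]].round(3)[:40])
E
```

```text
0 [[258.0, 351.0], [331.0, 361.0], [228.0, 448.0], [305.0, 459.0]]
5 [[258.0, 342.0], [332.0, 352.0], [228.0, 448.0], [305.0, 459.0]]
10 [[258.0, 334.0], [332.0, 344.0], [228.0, 448.0], [305.0, 459.0]]
20 [[257.0, 319.0], [331.0, 330.0], [228.0, 448.0], [305.0, 459.0]]
27 [[255.0, 311.0], [330.0, 322.0], [228.0, 448.0], [305.0, 459.0]]
[[ 0.117 -0.022  0.127]
 [ 0.116 -0.019  0.127]
 [ 0.117 -0.016  0.129]
 [ 0.115 -0.014  0.127]
 [ 0.115 -0.011  0.127]
 [ 0.113 -0.008  0.126]
 [ 0.118 -0.025  0.124]
 [ 0.118 -0.022  0.124]
 [ 0.114 -0.017  0.122]
 [ 0.118 -0.013  0.126]
 [ 0.115 -0.011  0.124]
 [ 0.117 -0.008  0.126]
 [ 0.116 -0.005  0.126]
 [ 0.115 -0.002  0.125]
 [ 0.112 -0.     0.123]
 [ 0.115  0.003  0.127]
 [ 0.118  0.007  0.129]
 [ 0.115  0.009  0.128]
 [ 0.113  0.011  0.126]
 [ 0.124 -0.023  0.126]
 [ 0.12  -0.021  0.122]
 [ 0.096 -0.012  0.104]
 [ 0.096 -0.009  0.105]
 [ 0.095 -0.006  0.104]
 [ 0.095 -0.003  0.105]
 [ 0.116  0.003  0.123]
 [ 0.115  0.006  0.123]
 [ 0.115  0.009  0.124]
 [ 0.118  0.012  0.127]
 [ 0.117  0.015  0.127]
 [ 0.115  0.017  0.125]
 [ 0.113  0.02   0.124]
 [ 0.126 -0.023  0.124]
 [ 0.095 -0.012  0.099]
 [ 0.097 -0.009  0.102]
 [ 0.099 -0.005  0.104]
 [ 0.099 -0.002  0.104]
 [ 0.101  0.001  0.106]
 [ 0.098  0.003  0.104]
 [ 0.098  0.006  0.105]]
```

View pics/s17.png

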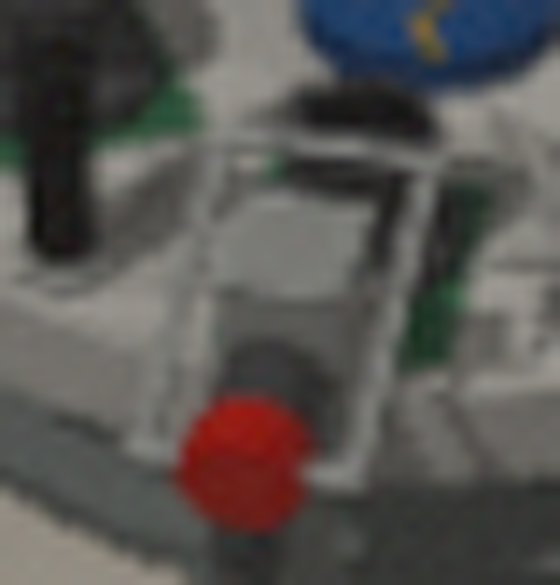

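Emit:
apply_moves --rows '[[[0,0,0,0,0,0,0],[0,0,0,0,0,0,0],[0,0,0,0,0,0,0]]]'

```text
time: 27.35
ee_pos: [0.4707, 0.0953, 0.3247]
tcp_rot: [-118.7, 90.0, -174.8]
wrist_force: [-0.2, -0.8, 0.7]
opening: -0.0001
```

```bash
cat > bar.py <<'E'
from fit import *
C=np.array([.598,-.0955]);a=np.radians(124.2);u=np.array([np.cos(a),np.sin(a)]);tt=np.array([-u[1],u[0]])
for n in ("side","top","wrist"):
  s=cams.camera(n); W=cloud(s)
  d=W[...,:2]-C; rr=d@u; ts=d@tt; Z=W[...,2]
  m=(Z>.107)&(Z<.145)&(rr>.107)&(rr<.130)&(abs(ts)<.03); print(n,m.sum(), np.median(rr[m]) if m.any() else 0, np.median(Z[m]) if m.any() else 0)
  for lo in np.arange(.11,.2,.01):
    k=(rr>lo)&(rr<lo+.01)&(abs(abs(ts)-.021)<.005)&(Z>.1)&(Z<.18)
    if k.sum(): print("  leg",lo.round(3),k.sum(),np.median(Z[k]).round(4))
E
python3 bar.py
```

```text
side 36 0.11594439999502425 0.12513328949512015
  leg 0.11 10 0.1258
  leg 0.12 8 0.1234
  leg 0.13 11 0.1211
  leg 0.14 11 0.1179
  leg 0.15 10 0.115
  leg 0.16 10 0.1126
  leg 0.17 13 0.1096
  leg 0.18 11 0.107
  leg 0.19 10 0.1056
top 36 0.1168605895966272 0.1255385100348344
  leg 0.11 9 0.1264
  leg 0.12 8 0.125
  leg 0.13 8 0.1209
  leg 0.14 6 0.1182
  leg 0.15 9 0.1157
  leg 0.16 7 0.1138
  leg 0.17 7 0.1115
  leg 0.18 2 0.1068
  leg 0.19 2 0.1038
wrist 0 0 0
  leg 0.14 43 0.1179
  leg 0.15 68 0.116
  leg 0.16 69 0.1132
  leg 0.17 69 0.1106
  leg 0.18 74 0.1075
  leg 0.19 49 0.1063
```

Emit:
apply_moves --rows '[[[20,0,30,0,0,0,0],[50,0,60,0,0,0,0],[80,0,75,0,0,0,0],[80,0,75,0,0,0,0]]]'

```text
time: 27.9
ee_pos: [0.5118, 0.0319, 0.2406]
tcp_rot: [-118.6, 89.6, -174.8]
wrist_force: [0.1, 0.7, 0.3]
opening: 0.0001
```

```bash
python3 st.py; python3 bar.py; python3 - <<'E'
from fit import *
c=cams.camera("wrist"); save(c,"w18.png",(180,90,340,240),4.5)
E
```

```text
[0.5118 0.0319 0.2406] 27.9 [0.1 0.7 0.3] 0.00014188270495724936
r 0.15461766690098236 t -0.00030355281423242753 Fr 0.5521751266075745
side 37 0.11727448393035321 0.12555572869177234
  leg 0.11 10 0.126
  leg 0.12 9 0.1238
  leg 0.13 10 0.1208
  leg 0.14 10 0.1178
  leg 0.15 10 0.116
  leg 0.16 11 0.1131
  leg 0.17 12 0.1107
  leg 0.18 12 0.1069
  leg 0.19 11 0.1058
top 0 0 0
wrist 349 0.12062336638616145 0.12517696866357841
  leg 0.11 113 0.1267
  leg 0.12 115 0.1244
  leg 0.13 121 0.1216
  leg 0.14 116 0.1189
  leg 0.15 115 0.116
  leg 0.16 118 0.1132
  leg 0.17 114 0.1106
  leg 0.18 114 0.1077
  leg 0.19 75 0.1071
```

View pics/w18.png

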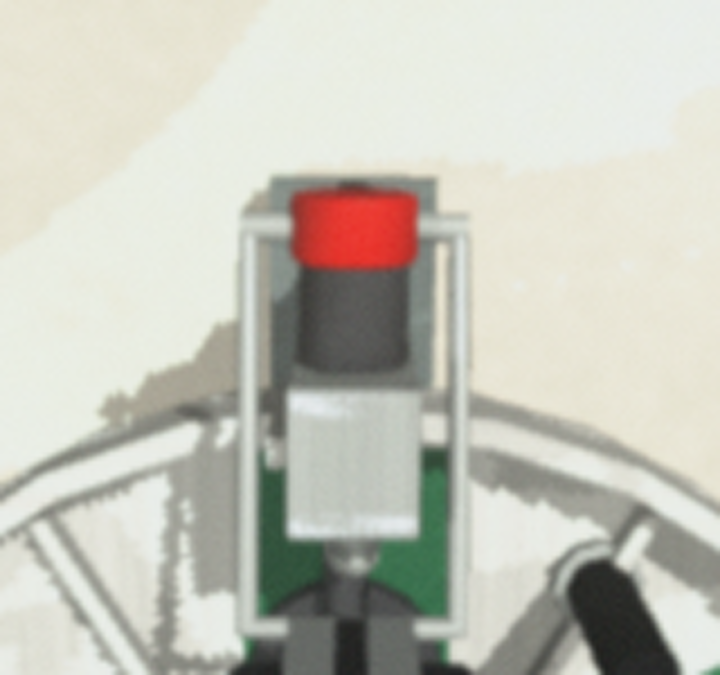

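```bash
python3 - <<'E'
from h import *
C=np.array([.598,-.0955]);a=np.radians(124.2);u=np.array([np.cos(a),np.sin(a)])
for z in(.24,.16): print(rel([*(C+.113*u),z],down(124.2)))
E
```

```text
[ 6.7000e+00 -1.9000e+00  4.2000e+01 -1.5748e+00  2.0000e-03 -7.0000e-04]
[ 8.6700e+01 -2.1000e+00  4.2000e+01 -1.5748e+00  2.0000e-03 -7.0000e-04]
```

Emit:
apply_moves --rows '[[[0,-2,15,-0.15,0,0,0],[0,-2,30,-0.3,0,0,0],[0,-2,42,-0.45,0,0,0],[0,-2,42,-0.6,0,0,0],[0,-2,42,-0.75,0,0,0],[0,-2,42,-0.9,0,0,0],[0,-2,42,-1.05,0,0,0],[0,-2,42,-1.2,0,0,0],[0,-2,42,-1.35,0,0,0],[0,-2,42,-1.5,0,0,0],[30,-2,42,-1.575,0,0,0],[60,-2,42,-1.575,0,0,0],[80,-2,42,-1.575,0,0,0],[80,-2,42,-1.575,0,0,0]]]'

```text
time: 29.5
ee_pos: [0.5337, -0.0012, 0.1656]
tcp_rot: [77.6, 90.0, 111.8]
wrist_force: [-0.1, -0.3, 0.0]
opening: 0.0
```

```bash
python3 st.py;  python3 - <<'E'
from fit import *
c=cams.camera("wrist"); save(c,"w19.png",(120,90,400,300),2.8)
C=np.array([.598,-.0955]);a=np.radians(124.2);u=np.array([np.cos(a),np.sin(a)]);tt=np.array([-u[1],u[0]])
W=cloud(c)
d=W[...,:2]-C; rr=d@u; ts=d@tt; Z=W[...,2]
for lo in np.arange(.08,.13,.004):
    k=(rr>lo)&(rr<lo+.004)&(abs(ts)<.019)&(Z<.13)&(Z>.09)
    if k.sum(): print(lo.round(3),k.sum(),np.percentile(Z[k],[10,50,95]).round(4))
k=(Z>.1)&(Z<.109)&(rr>.06)&(rr<.11)&(abs(ts)<.025); print("bell3",rr[k].min(),rr[k].max(),ts[k].min(),ts[k].max())
E
```

```text
[ 0.5337 -0.0012  0.1656] 29.5 [-0.1 -0.3  0. ] 1.352087393664533e-05
r 0.11488770476670426 t 0.0002749717117754374 Fr -0.22783753140956875
0.08 298 [0.1056 0.1066 0.1076]
0.084 293 [0.1054 0.1066 0.1077]
0.088 269 [0.1052 0.1065 0.1076]
0.092 234 [0.1034 0.1064 0.1076]
0.096 104 [0.0999 0.106  0.1071]
0.1 1 [0.0903 0.0903 0.0903]
0.108 39 [0.1258 0.1265 0.1274]
0.112 241 [0.1265 0.1274 0.1285]
0.116 64 [0.1057 0.108  0.1264]
0.12 114 [0.1068 0.1095 0.1252]
0.124 117 [0.1065 0.1097 0.124 ]
0.128 117 [0.1067 0.1097 0.1235]
bell3 0.06510422606969128 0.09919152802773454 -0.016936492721206387 0.016898340547038607
```

View pics/w19.png

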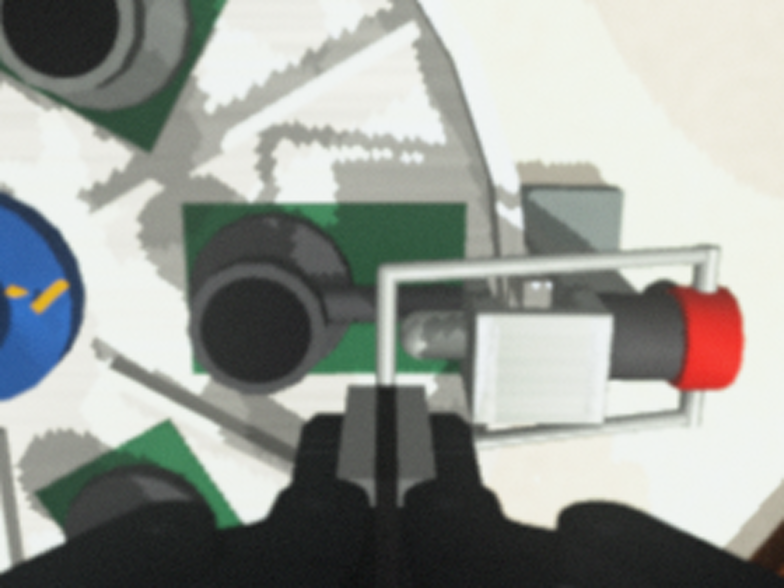

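Emit:
apply_moves --rows '[[[15,-3,0,0,0,0,0],[30,-3,0,0,0,0,0],[36,-3,0,0,0,0,0],[39,-3,0,0,0,0,0],[42,-3,0,0,0,0,0],[45,-3,0,0,0,0,0],[45,-3,0,0,0,0,0]]]'

```text
time: 30.25
ee_pos: [0.5361, -0.0038, 0.1223]
tcp_rot: [-21.8, 89.9, 12.5]
wrist_force: [-0.2, -1.4, 0.5]
opening: 0.0
```

```bash
python3 st.py; python3 bar.py; python3 - <<'E'
from fit import *
c=cams.camera("wrist"); save(c,"w20.png",(120,90,400,300),2.8)
E
```

```text
[ 0.5361 -0.0038  0.1223] 30.25 [-0.2 -1.4  0.5] 2.1186226957003067e-05
r 0.11142709682498693 t -0.0002109338246036899 Fr -1.053873825611821
side 48 0.12138776996436221 0.1360317739253123
  leg 0.11 7 0.1047
  leg 0.12 6 0.1055
  leg 0.13 8 0.1052
  leg 0.14 9 0.106
  leg 0.15 7 0.105
  leg 0.16 8 0.1058
  leg 0.17 9 0.1057
  leg 0.18 9 0.105
  leg 0.19 11 0.1059
top 0 0 0
  leg 0.19 3 0.1057
wrist 926 0.11897372753155913 0.13172718202141948
  leg 0.11 182 0.106
  leg 0.12 153 0.1059
  leg 0.13 185 0.1061
  leg 0.14 150 0.1062
  leg 0.15 150 0.106
  leg 0.16 160 0.1061
  leg 0.17 267 0.1061
  leg 0.18 353 0.1063
  leg 0.19 134 0.1071
```

View pics/w20.png

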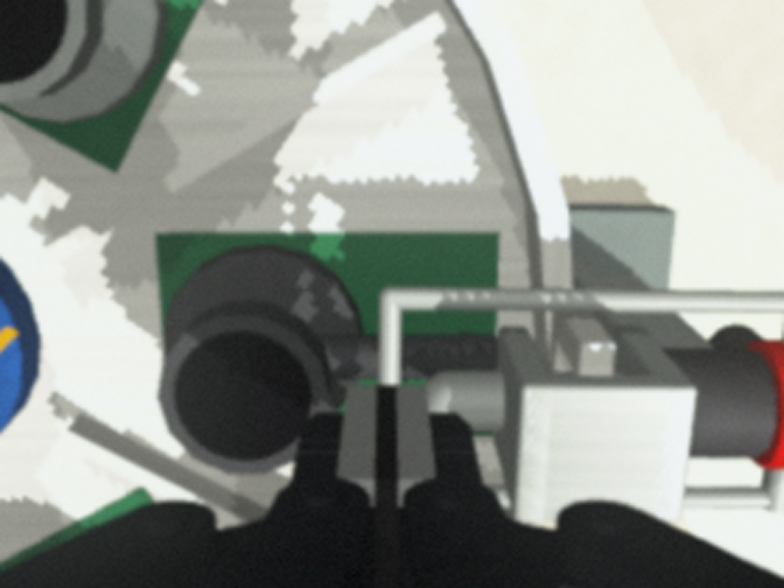

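Emit:
apply_moves --rows '[[[-10,0,0,0,0,0,0],[-35,0,0,0,0,0,0],[-75,0,0,0,0,0,0],[-120,0,0,0,0,0,0],[-165,0,-30,0,0,0,0],[-200,0,-70,0,0,0,0],[-210,0,-120,0,0,0,0],[-210,0,-160,0,0,0,0],[-210,0,-170,0,0,0,0],[-210,0,-170,0,0,0,0]]]'

```text
time: 31.45
ee_pos: [0.3944, -0.1003, 0.3338]
tcp_rot: [-36.9, 89.7, -2.8]
wrist_force: [-0.1, -0.4, 0.6]
opening: -0.0001
```

```bash
python3 st.py; python3 bar.py; python3 - <<'E'
from fit import *
s=cams.camera("side"); save(s,"s21.png")
t=cams.camera("top"); save(t,"t21.png",(205,110,350,250),5)
C=np.array([.5982,-.0957]);a=np.radians(124.2);u=np.array([np.cos(a),np.sin(a)]);tt=np.array([-u[1],u[0]])
for cc in (s,t):
  W=cloud(cc); d=W[...,:2]-C; rr=d@u; ts=d@tt; Z=W[...,2]
  hsv=cv2.cvtColor(cc["pixels"],cv2.COLOR_RGB2HSV)
  m=((hsv[...,0]<6)|(hsv[...,0]>174))&(hsv[...,1]>150)&(abs(ts)<.02)&(rr>.17)&(rr<.25)
  if m.sum(): print("red r",rr[m].min(),rr[m].max())
  m=(Z>.098)&(Z<.115)&(np.hypot(W[...,0]-.514,W[...,1]+.1025)<.03);q=W[m];print("bell",((q.min(0)+q.max(0))/2).round(4),m.sum())
  m=(Z>.08)&(Z<.095)&(np.hypot(W[...,0]-.47,W[...,1]+.106)<.012);print("stem",np.median(W[m],0))
E
```

```text
[ 0.3944 -0.1003  0.3338] 31.45 [-0.1 -0.4  0.6] -6.123035048290991e-05
r 0.11158514145166332 t 0.1711559090687815 Fr -0.32589957636465305
side 1 0.12373928209276408 0.10732277699755255
  leg 0.11 7 0.1046
  leg 0.12 5 0.105
  leg 0.13 9 0.1048
  leg 0.14 9 0.1042
  leg 0.15 8 0.1057
  leg 0.16 8 0.1048
  leg 0.17 8 0.1051
  leg 0.18 9 0.1044
  leg 0.19 11 0.1052
top 21 0.12297867343038144 0.10810948560797251
  leg 0.11 10 0.1057
  leg 0.12 7 0.1076
  leg 0.13 7 0.1065
  leg 0.14 7 0.1057
  leg 0.15 10 0.1055
  leg 0.16 7 0.1065
  leg 0.17 7 0.106
  leg 0.18 6 0.106
  leg 0.19 6 0.1036
wrist 0 0 0
  leg 0.16 2 0.1051
  leg 0.17 20 0.1062
  leg 0.18 26 0.1062
  leg 0.19 2 0.1025
red r 0.1843957895189603 0.20150229587422822
bell [ 0.5137 -0.1009  0.1033] 86
stem [ 0.47128327 -0.10306586  0.08569706]
red r 0.1850226980880848 0.19699580084651852
bell [ 0.5153 -0.1015  0.1059] 90
stem [ 0.47030236 -0.10812609  0.08828201]
```

View pics/s21.png

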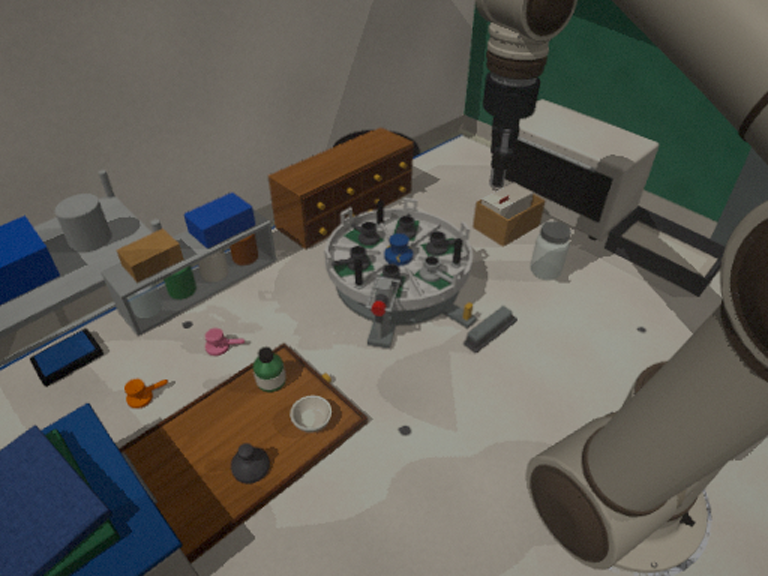

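View pics/t21.png

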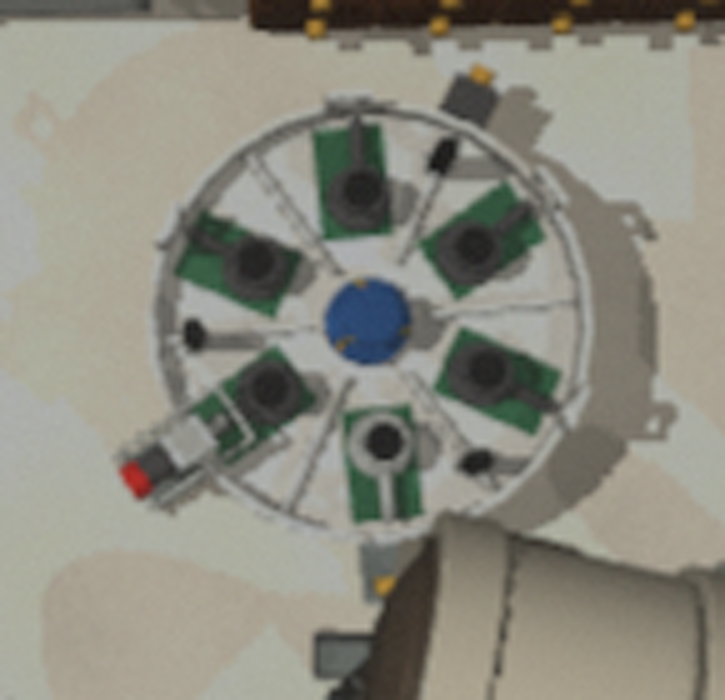

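```bash
python3 -c "
from workcell import bot
print(bot.job_done())"
```

```text
the job is handed in; nothing more can be done
None
```

The job is done and handed in at about 31.6 s. The carousel is one click on, clockwise, and the nickel chestpiece is in the bay at the pointer. The pin is home and the loop is shut.

- **Carousel:** I turned it by the post at azimuth 270, which keeps clear of the bracket. The last look put the deck at the click to within about 1 degree.
- **Chestpiece:** It was set down bell up with about 5 N of contact. It stands within about 2 mm of the bay's middle, and the stem lies straight out towards the pointer.
- **Pin:** I pushed it until it stopped, with about 15 N at the last reading. The head's outer face then measured 197–201 mm from the axis, against 199 mm when home.
- **Loop:** My first inward push left it stuck about 15 degrees short of shut. I pressed the bar down lightly and it snapped level. In the last check its legs read level at 104–108 mm along their whole length, against the pin's 104 mm.

No check disagreed beyond camera accuracy. The stored chestpieces and the things on the tray and counter looked unmoved in the last pictures, apart from the stapler, which the arm half hid in the top one. The robot was clear of everything at hand-in.

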